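# Skewer the napkin rings off the draining chute

### The job

Take the skewer from its stand and run it up through all three wooden napkin rings where they lie in the sloping chute, then lift them off together on the skewer. Lay the skewer back level in both forks of its stand, same way round, with the three rings hanging on its shaft between guard and front fork, and let go; drop no ring and leave the other things on the shelf where they are.

Things in the scene. Friction and masses are not known exactly. Their poses are not given: they have to be found in the camera images.
- skewer: skewer, 200 mm long, 140 g. Origin on the shaft axis at the guard's front face; x along the shaft to the tip, z up as it lies. Steel shaft 12 mm diameter, blunt tip at x=125 mm (last 10 mm tapered); steel guard disc 44 mm diameter, x=-5 to 0; dark wooden flat-sided handle x=-75 to -5, 20 wide (y), 24 high (z). Starts level in the stand
- skewer_grip (a point): on the skewer's handle axis, 35 mm behind the guard's front face (skewer x=-35 mm); axes as the skewer's. Good place to grasp, from above, closing across the 20 mm width; in the stand the handle is free from x=-55 to -5 mm. Centre of mass near x=-9 mm
- stand: fixed wooden stand with two open-topped forks that hold the skewer level along its x axis, turned up to 0.25 rad from world x. Origin on the table under mid-shaft, z up. Base plate x=-155 to 70, y=-30 to 30, top at z=10 mm. Rear fork x=-144.5 to -119.5: flat bed 30 mm wide at z=73, flaring walls to z=93 mm, takes the handle's end. Nothing else between the forks: rings hang free
- stand_home (a point): where the skewer's origin is when it lies home in the stand: 85 mm above the table, at x=-62.5, y=0 mm of the stand; axes as the stand's (skewer x along this x)
- stand_fork (a point): bottom of the front fork: a V of two 45 degree faces, open upward, about 36 mm wide at its top (z=95 mm), 8 mm thick along x, at x=46.5 mm of the stand; it takes the shaft near its tip, 109 mm from the guard; axes as the stand's
- chute: fixed white plastic V-trough on two legs, sloping upward along its x axis at 32 degrees to the table, low end towards the robot, turned up to 0.25 rad from world x. Origin on the table under chute_mouth, z up. Base plate x=8 to 128, y=-45 to 45 mm; first leg at x=39 mm. The rings stand out above the trough's sides and lift straight out; nothing behind the top end
- chute_mouth (a point): on the rings' common centre line at the lowest ring's lower face, 185 mm above the table; axes as the chute's. The line rises along (cos 32, 0, sin 32 deg) in this frame; rings fill its first 75 mm. Below it a 6 mm thick lip holds the rings, 18 mm under and 21 mm beside the line: the shaft passes, the guard does not and stops 6 mm from the lowest ring
- ring_low: the lowest of the three rings in the chute: turned beech napkin ring, 60 mm outside diameter, 28 mm hole, 25 mm long (a thick short tube with bevelled rims), about 35 g; origin at the centre of its lower end face, its z axis along its hole, pointing up the slope
- ring_low_center (a point): centre of the lowest ring's hole, 12.5 mm along its z axis from its origin; axes as the ring's
- ring_mid: the middle of the three rings in the chute: turned beech napkin ring, 60 mm outside diameter, 28 mm hole, 25 mm long (a thick short tube with bevelled rims), about 35 g; origin at the centre of its lower end face, its z axis along its hole, pointing up the slope
- ring_mid_center (a point): centre of the middle ring's hole, 12.5 mm along its z axis from its origin; axes as the ring's
- ring_high: the highest of the three rings in the chute: turned beech napkin ring, 60 mm outside diameter, 28 mm hole, 25 mm long (a thick short tube with bevelled rims), about 35 g; origin at the centre of its lower end face, its z axis along its hole, pointing up the slope
- ring_high_center (a point): centre of the highest ring's hole, 12.5 mm along its z axis from its origin; axes as the ring's
- ramekin: white ceramic ramekin, 76 mm across, 42 mm high; origin at the centre of its underside; not part of the job, leave it where it stands
- scraper: steel dish scraper with black handle, lying flat, 180 mm long; origin at the centre of its underside; not part of the job, leave it where it stands
- bowl: small wooden bowl, 116 mm across, 50 mm high; origin at the centre of its underside; not part of the job, leave it where it stands
- tumbler: plastic tumbler, 68 mm across, 100 mm high; origin at the centre of its underside; not part of the job, leave it where it stands
- jar: closed glass jar, 76 mm across, 85 mm high; origin at the centre of its underside; not part of the job, leave it where it stands
- taplight: white battery tap light, a low dome 100 mm across and 38 mm high with a small toggle switch; origin at the centre of its underside; not part of the job, leave it where it stands
Mind the look-alikes: they are no part of the job. Of the things shaped like the skewer, the bare steel one is meant. Leave any red look-alike of the ring_high alone.

How it is judged (in metres and radians):
On the way, in this order (a step that is already met when the one before it is completed fails the run):
1. the skewer's shaft is through all three rings while they still lie in the chute (x of ring_low_center in the frame of skewer between 0.008 and 0.112 m and y of ring_low_center in the frame of skewer between -0.014 and 0.014 m and z of ring_low_center in the frame of skewer between -0.014 and 0.014 m and angle between the z axis of each of ring_low, ring_mid, ring_high and the x axis of skewer, either way round below 0.4 rad and x of ring_mid_center in the frame of skewer between 0.008 and 0.112 m and y of ring_mid_center in the frame of skewer between -0.014 and 0.014 m and z of ring_mid_center in the frame of skewer between -0.014 and 0.014 m and x of ring_high_center in the frame of skewer between 0.008 and 0.112 m and y of ring_high_center in the frame of skewer between -0.014 and 0.014 m and z of ring_high_center in the frame of skewer between -0.014 and 0.014 m and distance of each of ring_low_center, ring_mid_center, ring_high_center from where it was at the start of the episode below 0.03 m), for 0.1 s.
2. all three rings are lifted clear of the chute together on the skewer (x of ring_low_center in the frame of skewer between 0.008 and 0.112 m and y of ring_low_center in the frame of skewer between -0.014 and 0.014 m and z of ring_low_center in the frame of skewer between -0.014 and 0.014 m and angle between the z axis of each of ring_low, ring_mid, ring_high and the x axis of skewer, either way round below 0.4 rad and x of ring_mid_center in the frame of skewer between 0.008 and 0.112 m and y of ring_mid_center in the frame of skewer between -0.014 and 0.014 m and z of ring_mid_center in the frame of skewer between -0.014 and 0.014 m and x of ring_high_center in the frame of skewer between 0.008 and 0.112 m and y of ring_high_center in the frame of skewer between -0.014 and 0.014 m and z of ring_high_center in the frame of skewer between -0.014 and 0.014 m and distance of each of ring_low_center, ring_mid_center, ring_high_center from where it was at the start of the episode above 0.05 m and contact force between each of ring_low, ring_mid, ring_high and chute below 0.05 N), for 0.2 s.
At the end, for the whole second after the job is handed in: Skewer released, still, in both forks within 12 mm along, 8 across, 6 in height of home and 0.09 rad of the stand; its shaft through all three rings (centres 8-112 mm from guard, 14 mm from the axis, 0.4 rad), which hang still, centres over 60 mm above the table (x of ring_low_center in the frame of skewer between 0.008 and 0.112 m and y of ring_low_center in the frame of skewer between -0.014 and 0.014 m and z of ring_low_center in the frame of skewer between -0.014 and 0.014 m and angle between the z axis of each of ring_low, ring_mid, ring_high and the x axis of skewer, either way round below 0.4 rad and x of ring_mid_center in the frame of skewer between 0.008 and 0.112 m and y of ring_mid_center in the frame of skewer between -0.014 and 0.014 m and z of ring_mid_center in the frame of skewer between -0.014 and 0.014 m and x of ring_high_center in the frame of skewer between 0.008 and 0.112 m and y of ring_high_center in the frame of skewer between -0.014 and 0.014 m and z of ring_high_center in the frame of skewer between -0.014 and 0.014 m and x of skewer in the frame of stand between -0.0745 and -0.0505 m and y of skewer in the frame of stand between -0.008 and 0.008 m and z of skewer in the frame of stand between 0.079 and 0.091 m and angle between the x axis of skewer and the x axis of stand, either way round below 0.09 rad and linear speed of skewer below 0.02 m/s and height (world z) of each of ring_low_center, ring_mid_center, ring_high_center above 0.06 m and linear speed of each of ring_low, ring_mid, ring_high below 0.03 m/s); the robot touches nothing.
It fails at once if a ring is dropped on the table (height (world z) of any of ring_low_center, ring_mid_center, ring_high_center below 0.045 m).
It fails at once if another thing on the shelf is pushed more than 30 mm or tipped over (distance of any of ramekin, scraper, bowl, tumbler, jar, taplight from where it was at the start of the episode above 0.03 m or angle between any of ramekin, scraper, bowl, tumbler, jar, taplight's own z axis and vertical above 0.5 rad).
It also fails if it takes over 59 s, if anything falls off the work surface, if the arm or the gripper's body presses on something with over 40 N, if the wrist force passes 120 N, or if a joint passes its speed limit or range.

### The arm

A 6-joint arm with a two-finger parallel gripper is mounted at the origin on the work surface. World frame = base frame: x ahead of the robot, y to its left, z up, the work surface at z = 0. Lengths are in mm, angles in rad, forces in N, time in s.
With the tool pointing down it reaches from about 400 to 925 mm from the base axis. Payload 12.5 kg.
Tool frame: the origin (TCP) lies on the mounting face of the last link; the fingertips stand 190 mm ahead of it and the grasp point (between the pads) lies 171 mm ahead of it (env.grasp_offset is the distance from the TCP to the grasp point, in mm); z points along the fingers, y is the direction in which the jaws open and shut (so a half turn about z gives the same grasp; the last joint's range is limited). The gripper opens to 95 mm and grips with 3 to 60 N. Pads are 20 mm wide; open, the fingers measure 119 mm over their backs; the gripper's body (75 mm by 180 mm) begins 59 mm behind the grasp point.
Start: joints at [1.188, 0.491, 1.559, -0, 1.092, -0.106], TCP at [170.775, 601.216, 404.761] pointing down, gripper open.
Joint ranges: [-3.1, 3.1], [-0.84, 2.19], [0.05, 2.79], [-1.13, 4.28], [0.06, 2.93], [-2.69, 2.69]. Speed limits (rad/s): [2.22, 2.22, 2.79, 3.14, 3.14, 3.14].

### API

Orientations are given as [roll, pitch, yaw] about the fixed x, y, z axes, in that order (R = Rz(yaw) Ry(pitch) Rx(roll)).
In Python, from cell import env, viewer gives the robot as it stands.
- The arm moves only by the tool play_rows, never from a script. Its argument "increments" is a list of rows, each an object of numbers: "dx", "dy", "dz": the shift along the tool's x, y, z in mm; "rx", "ry", "rz": the turn, a rotation vector about the tool's x, y, z in units of 6 degrees (1.0 is 6 degrees). A call has 1 to 8 rows; each row is the pose to reach, as a shift and turn from the pose measured when the call began, along the tool's axes at that moment; what a row does not reach only later rows make up. A row lasts 1/12 s, in which the tool goes at most 41.7 mm and 7.16 degrees, less where a joint would pass 70% of its speed; a pose out of reach is approached as far as the arm can. A call with a gripper value outside its range is refused whole. "fingers" is the opening, from 0 (shut) to 1 (fully open), set as the call begins (left out, the last holds). The fingers move at their own pace and stop on an object; the grip force is fixed at half the most. Time passes only in rows, so rows that repeat a pose let the fingers close. It gives the time, the measured TCP pose, the force and the opening at its end, in the units of the state.
- env.state(): the state, without advancing time (a new reading comes with each control period).
- viewer.read_camera(name): name is "scene" or "top"; returns a dict with "image" (384x512x3 uint8, red, green, blue), "fx", "fy", "cx", "cy" (pixels), "k1" (the pictures are not rectified: a ray, as slopes to the right and down, at radius r is drawn at 1 + k1 r^2 times it, then the intrinsics apply), "rvec" (rotation vector, rad) and "tvec" (3), from world to camera coordinates, as OpenCV has them. Camera axes: x right, y down, z forward; pixel columns grow to the right and rows downward; lengths in mm; the calibration is good to about 2 mm. A picture is of the moment at which its call begins. There is no depth.
- env.job_done(): hands the job in, once; it reports no verdict.
The state is a dict: "t": time; "joints": joint angles; "qvel": joint speeds; "tau": joint torques, N m; "eef_pos": TCP position; "tcp_rot": TCP orientation; "ft_force": force on the tool from outside, world axes, zero at the start; "moment": the same for the moment, N m; "opening": opening from 0.0 (shut) to 1.0 (fully open).
Only numpy, scipy, OpenCV 4.12 (cv2) and the standard library are available. Lean on these libraries where they do the work, as an engineer would, in place of code of your own. Each camera call takes 0.05 s, during which the arm holds its last target.

## Working session

There is one attempt and no reset: what is moved stays moved. The work goes in short steps, Python scripts to look and compute and a tool call to move; the robot and the scene stay as the last step left them, time stands still between calls to the robot, and variables do not carry over. Pictures are saved under pics/ and viewed, and the job is handed in when it is done.

Besides the shell and the picture viewer there is one more tool, called in YAML: its name, and indented under it one key for each argument. play_rows: Moves the arm, as the interface text tells. Its arguments: {"type":"object","properties":{"increments":{"type":"array","items":{"type":"object","properties":{"dx":{"type":"number"},"dy":{"type":"number"},"dz":{"type":"number"},"rx":{"type":"number"},"ry":{"type":"number"},"rz":{"type":"number"}}}},"fingers":{"type":"number"}},"required":["increments"]}

```bash
ls; mkdir -p pics
python3 - <<'E'
from cell import env, viewer
import cv2
print(env.state())
for n in ("scene","top"):
    c=viewer.read_camera(n)
    cv2.imwrite(f"pics/{n}0.png",cv2.cvtColor(c["image"],cv2.COLOR_RGB2BGR))
    print({k:v for k,v in c.items() if k!="image"})
E
```

```text
pics
{'t': 0.0, 'joints': array([ 1.18839739e+00,  4.91562663e-01,  1.55946915e+00, -1.83091056e-05,
        1.09170079e+00, -1.05599105e-01]), 'qvel': array([ 0.00041286, -0.00110401,  0.00082045, -0.00215276,  0.00105859,
       -0.00076258]), 'tau': array([-2.16543827e-03, -6.12627983e+01, -2.58175278e+01,  6.91377791e-02,
        4.83179174e-02, -1.04525491e-04]), 'eef_pos': array([170.76357536, 601.1792572 , 404.15291499]), 'tcp_rot': array([-3.14045734e+00, -1.04006630e-04,  2.86480121e+00]), 'ft_force': array([ 0.15503019, -0.22470213, -0.94732129]), 'moment': array([0.03449681, 0.00834745, 0.00378146]), 'opening': 0.9997552837889071}
{'fx': 453.6600708602886, 'fy': 453.6600708602886, 'cx': 253.4243217318492, 'cy': 195.41819469614475, 'k1': -0.038852819017004325, 'rvec': array([ 1.0342886 ,  2.25566086, -1.15305061]), 'tvec': array([ 345.59864183, -104.36212128, 1942.4657309 ])}
{'fx': 415.9808996624927, 'fy': 415.9808996624927, 'cx': 246.38114252131004, 'cy': 194.05074354827664, 'k1': 0.03894486041389906, 'rvec': array([ 2.13704321, -2.16683255,  0.17506284]), 'tvec': array([8.10210666e-02, 5.43982492e+02, 1.27429942e+03])}
```

View pics/scene0.png

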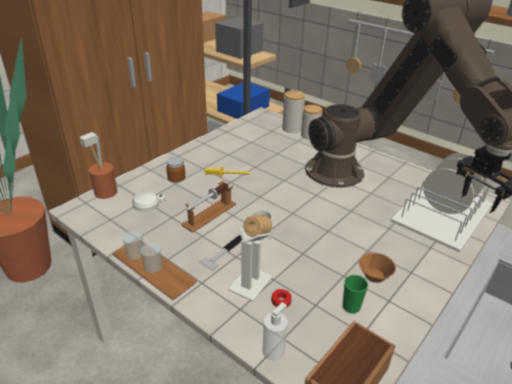

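View pics/top0.png

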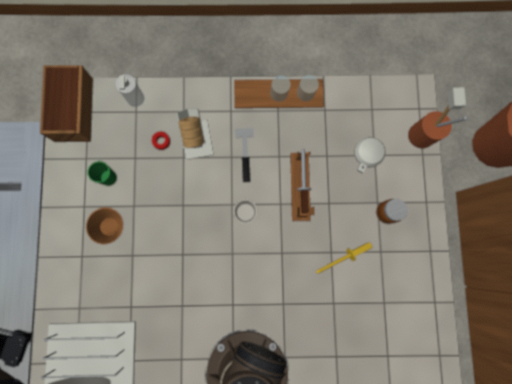

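The top view has +x up and +y left. The steel skewer is in its stand at top (302,185) and scene (212,205). The chute with three beech rings is at top (191,130) and scene (255,228). There are two look-alikes: a yellow skewer at top (345,257), scene (228,171), and a red ring at top (161,140), scene (282,298). I'll take close crops next.

```bash
cat > h.py <<'E'
import numpy as np, cv2
from scipy.spatial.transform import Rotation as R
from cell import env, viewer
def cam(n):
    c=viewer.read_camera(n); c["R"]=cv2.Rodrigues(np.array(c["rvec"]))[0]; c["t"]=np.array(c["tvec"]); return c
def und(c,uv):
    uv=np.atleast_2d(uv).astype(float)
    d=np.stack([(uv[:,0]-c["cx"])/c["fx"],(uv[:,1]-c["cy"])/c["fy"]],1)
    s=d.copy()
    for _ in range(30): s=d/(1+c["k1"]*(s**2).sum(1,keepdims=True))
    return s
def ray(c,uv):
    s=und(c,uv); d=np.c_[s,np.ones(len(s))]@c["R"]; d/=np.linalg.norm(d,axis=1,keepdims=True)
    return -c["R"].T@c["t"], d
def onz(c,uv,z):
    o,d=ray(c,uv); return o+d*((z-o[2])/d[:,2:3])
def proj(c,P):
    p=np.atleast_2d(P)@c["R"].T+c["t"]; s=p[:,:2]/p[:,2:]; s=s*(1+c["k1"]*(s**2).sum(1,keepdims=True))
    return np.c_[s[:,0]*c["fx"]+c["cx"],s[:,1]*c["fy"]+c["cy"]]
def tri(c1,u1,c2,u2):
    o1,d1=ray(c1,u1);o2,d2=ray(c2,u2);d1=d1[0];d2=d2[0]
    A=np.stack([d1,-d2],1);x=np.linalg.lstsq(A,o2-o1,rcond=None)[0]
    p1=o1+d1*x[0];p2=o2+d2*x[1];return (p1+p2)/2,np.linalg.norm(p1-p2)
def crop(c,x0,y0,x1,y1,k,name):
    im=cv2.cvtColor(c["image"],cv2.COLOR_RGB2BGR)[y0:y1,x0:x1]
    cv2.imwrite("pics/"+name,cv2.resize(im,None,fx=k,fy=k,interpolation=cv2.INTER_CUBIC))
E
python3 - <<'E'
from h import *
t=cam("top");s=cam("scene")
crop(t,270,140,340,230,6,"tstand.png"); crop(t,150,90,230,170,7,"tchute.png")
crop(s,170,170,250,240,8,"sstand.png"); crop(s,215,195,305,310,5,"schute.png")
np.save("pics/t0.npy",t["image"]);np.save("pics/s0.npy",s["image"])
E
```

```text
(no output)
```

View pics/tstand.png

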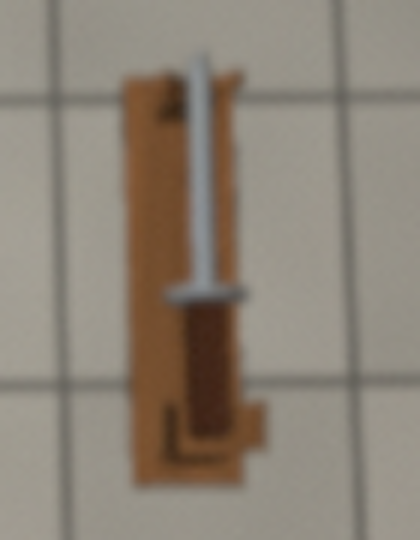

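View pics/tchute.png

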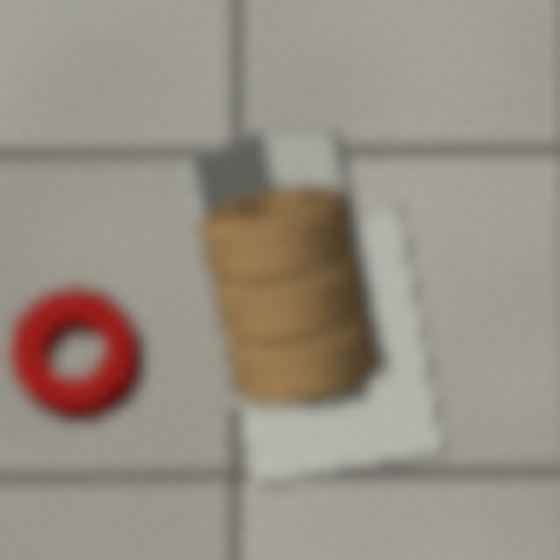

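View pics/sstand.png

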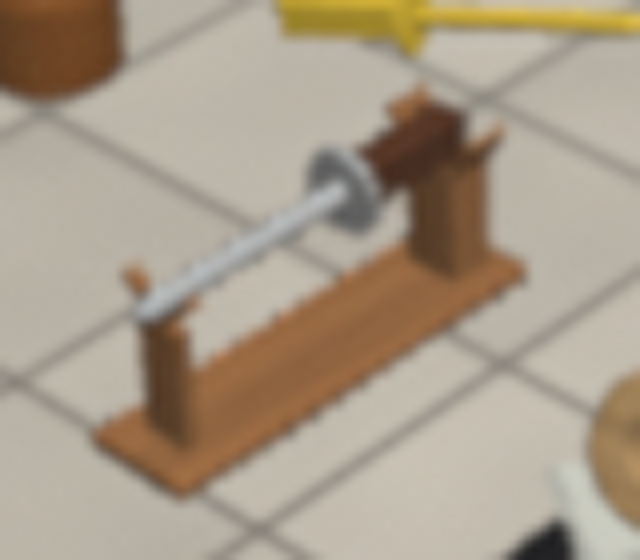

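View pics/schute.png

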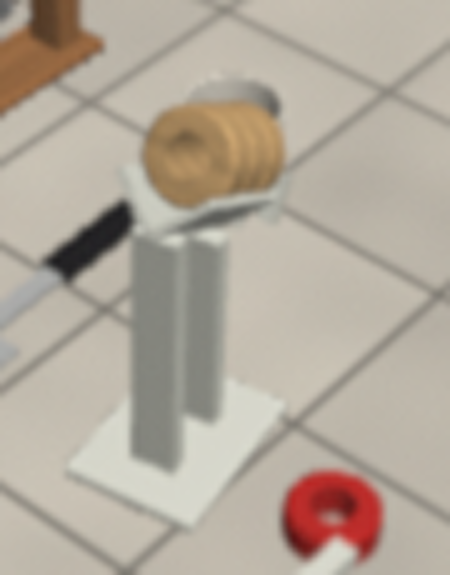

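Run:
```python
from h import *
t=cam("top");s=cam("scene")
for c,n,box in ((t,"t",(150,90,230,170)),(s,"s",(215,195,305,310))):
    hsv=cv2.cvtColor(c["image"],cv2.COLOR_RGB2HSV)
    m=cv2.inRange(hsv,(10,70,60),(24,255,255)); 
    x0,y0,x1,y1=box; mm=np.zeros_like(m); mm[y0:y1,x0:x1]=m[y0:y1,x0:x1]
    cs,_=cv2.findContours(mm,cv2.RETR_EXTERNAL,cv2.CHAIN_APPROX_NONE); k=max(cs,key=cv2.contourArea)
    print(n,cv2.contourArea(k),cv2.boundingRect(k))
    for y in range(*[cv2.boundingRect(k)[1],cv2.boundingRect(k)[1]+cv2.boundingRect(k)[3]]):
        xs=np.where(mm[y])[0]; print(y,xs.min(),xs.max(),end="; ")
    print()
# stand
for c,n,box in ((t,"t",(270,140,340,230)),(s,"s",(170,170,250,240))):
    hsv=cv2.cvtColor(c["image"],cv2.COLOR_RGB2HSV); x0,y0,x1,y1=box
    sub=hsv[y0:y1,x0:x1]
    if n=="t":
        for y in range(146,224,2): print(y,[tuple(int(q) for q in hsv[y,x]) for x in range(298,313)])
```

```text
t 540.0 (179, 117, 24, 30)
117 187 196; 118 183 198; 119 181 198; 120 180 198; 121 179 199; 122 179 199; 123 179 199; 124 179 199; 125 179 199; 126 180 199; 127 180 200; 128 180 200; 129 180 200; 130 181 200; 131 181 200; 132 181 201; 133 181 201; 134 181 201; 135 181 201; 136 182 201; 137 182 202; 138 182 202; 139 182 202; 140 183 202; 141 183 202; 142 183 202; 143 183 201; 144 184 201; 145 184 200; 146 185 196; 
s 425.0 (244, 215, 28, 21)
215 215 264; 216 215 266; 217 215 268; 218 247 269; 219 246 269; 220 246 270; 221 245 270; 222 245 271; 223 244 271; 224 244 271; 225 244 271; 226 244 271; 227 244 271; 228 244 271; 229 245 270; 230 245 269; 231 246 269; 232 246 267; 233 247 261; 234 248 256; 235 250 254; 
146 [(21, 22, 153), (21, 23, 153), (19, 23, 152), (19, 23, 152), (21, 23, 152), (21, 22, 152), (19, 23, 153), (21, 23, 153), (21, 23, 152), (20, 25, 153), (21, 23, 153), (21, 23, 152), (22, 25, 153), (21, 23, 153), (19, 23, 154)]
148 [(23, 22, 150), (21, 23, 152), (21, 24, 150), (21, 22, 149), (20, 16, 145), (23, 16, 142), (19, 20, 143), (21, 22, 149), (19, 23, 152), (21, 23, 15
[... 7972 characters left out ...]
18 [(14, 157, 109), (13, 153, 108), (14, 153, 110), (14, 155, 110), (13, 151, 115), (13, 152, 116), (14, 153, 117), (13, 152, 116), (13, 152, 116), (13, 151, 115), (14, 148, 117), (14, 126, 119), (13, 71, 129), (17, 34, 143), (21, 24, 149)]
220 [(14, 86, 119), (14, 90, 119), (13, 89, 120), (13, 91, 121), (13, 91, 123), (13, 88, 124), (13, 91, 121), (14, 90, 122), (13, 90, 122), (13, 89, 117), (13, 90, 119), (14, 82, 121), (14, 58, 128), (18, 32, 144), (20, 25, 150)]
222 [(19, 24, 146), (19, 28, 148), (21, 24, 146), (20, 26, 147), (22, 26, 147), (20, 26, 147), (20, 26, 146), (21, 28, 146), (20, 26, 146), (22, 26, 145), (20, 26, 145), (19, 25, 144), (20, 26, 146), (19, 24, 148), (20, 25, 150)]
```

```bash
cat > m.py <<'E'
from h import *
def cross(row,lo,hi,thr,rev=False):
    # subpixel first crossing upward of thr scanning from lo to hi
    xs=range(lo,hi) if not rev else range(hi,lo,-1)
    st=-1 if rev else 1
    for x in xs:
        if row[x]<thr<=row[x+st]: return x+st*(thr-row[x])/(row[x+st]-row[x])
def plane(c,a,b):
    o,d=ray(c,[a,b]); n=np.cross(d[0],d[1]); return n/np.linalg.norm(n)
E
python3 - <<'E'
from m import *
t=cam("top");s=cam("scene")
S=cv2.cvtColor(t["image"],cv2.COLOR_RGB2HSV)[:,:,1].astype(float)
pts=[]
for y in range(160,186):
    l=cross(-S[y],296,303,-50); r=cross(-S[y],303,311,-50,True)
    pts.append((( l+r)/2,y))
pts=np.array(pts);W=onz(t,pts,85)
f=np.polyfit(W[:,0],W[:,1],1); print("shaft y=ax+b",f,"yaw",np.arctan(f[0]),"resid",np.std(W[:,1]-np.polyval(f,W[:,0])))
V=t["image"].max(2).astype(float); pts=[]
for y in range(192,208):
    row=-V[y]; l=cross(row,296,304,-90); r=cross(row,304,312,-90,True); pts.append(((l+r)/2,y))
Wh=onz(t,np.array(pts),97); g=np.polyfit(Wh[:,0],Wh[:,1],1)
print("handle",g,"at x mid: handle y",Wh[8],"shaft line there",np.polyval(f,Wh[8,0]))
# tip row along column 302.6; guard/handle boundary row 189; handle end
col=t["image"][144:156,302:304].mean((1,2));print("tip col",col.round())
print("row189 handle/guard",onz(t,[(303.8,189.3)],97),"handle end 212.5",onz(t,[(304.5,212.5)],97),"tip 149",onz(t,[(302.5,149)],85))
# rings
L=[];Rr=[]
for y in range(123,141):
    l=cross(S[y],172,190,75); r=cross(S[y],192,210,75,True); L.append((l,y));Rr.append((r,y))
L=np.array(L);Rr=np.array(Rr)
lf=np.polyfit(L[:,1],L[:,0],1);rf=np.polyfit(Rr[:,1],Rr[:,0],1);print(lf,rf,np.std(L[:,0]-np.polyval(lf,L[:,1])))
nl=plane(t,(np.polyval(lf,120),120),(np.polyval(lf,142),142));nr=plane(t,(np.polyval(rf,120),120),(np.polyval(rf,142),142))
n=nl+nr;n/=np.linalg.norm(n)
print("half angle",np.arccos(nl@nr)/2)
o=-t["R"].T@t["t"]
# axis points at z=185 and z=224.7 lie on plane n; relation
for z in (185,224.7):
    # n.(p-o)=0 -> n0 x + n1 y = n.o - n2 z
    k=n@o-n[2]*z; print("z",z,"y = ",-n[0]/n[1],"x +",k/n[1])
E
```

```text
shaft y=ax+b [-4.76543250e-03 -1.79623119e+02] yaw -0.004765396428111695 resid 0.10147620380429383
handle [-2.35130888e-02 -1.67678456e+02] at x mid: handle y [ 515.12680988 -180.34275384   97.        ] shaft line there -182.07792148924935
tip col [146. 146. 146. 145. 140. 135. 135. 136. 139. 138. 136. 137.]
row189 handle/guard [[ 547.83518864 -180.74011478   97.        ]] handle end 212.5 [[ 477.22812217 -180.34963516   97.        ]] tip 149 [[ 676.36249019 -182.9553439    85.        ]]
[  0.22270404 151.2199556 ] [  0.20134168 174.42546688] 0.10862398831328834
half angle 0.024075313623016265
z 185 y =  0.20743874250904726 x + 5.0856655334166145
z 224.7 y =  0.20743874250904726 x + 2.882938022087973
```

Run:
```python
from m import *
t=cam("top");s=cam("scene")
print("cams",-t["R"].T@t["t"],-s["R"].T@s["t"])
print(t["image"][130,174:208].tolist())
print("base left edge",onz(t,[(291.2,153),(292.5,220.8)],10))
p=proj(t,[[700,150,205],[700,210,205]]);print(p)
hs=cv2.cvtColor(t["image"],cv2.COLOR_RGB2HSV)
crop(t,170,105,220,160,10,"tc2.png")
crop(s,232,205,282,245,14,"sc2.png")
```

```text
cams [ 351.38622539   13.88222863 1340.18318373] [1493.01497772  781.46826876 1031.36638037]
[[157, 154, 144], [156, 154, 143], [157, 154, 143], [157, 154, 144], [155, 152, 140], [150, 145, 131], [143, 129, 107], [139, 116, 84], [142, 114, 75], [144, 116, 77], [143, 115, 76], [139, 112, 74], [138, 111, 74], [135, 109, 72], [136, 109, 72], [136, 108, 71], [134, 107, 70], [134, 107, 71], [132, 106, 70], [129, 104, 68], [127, 103, 68], [120, 97, 64], [113, 90, 60], [106, 84, 56], [96, 78, 50], [88, 71, 47], [79, 64, 45], [89, 82, 70], [123, 123, 114], [158, 159, 150], [175, 177, 167], [179, 180, 171], [179, 181, 171], [177, 179, 169]]
base left edge [[ 682.75700049 -157.13433576   10.        ]
 [ 459.82932354 -154.48922685   10.        ]]
[[190.40982924 131.26390653]
 [168.96486037 131.44211277]]
```

View pics/tc2.png

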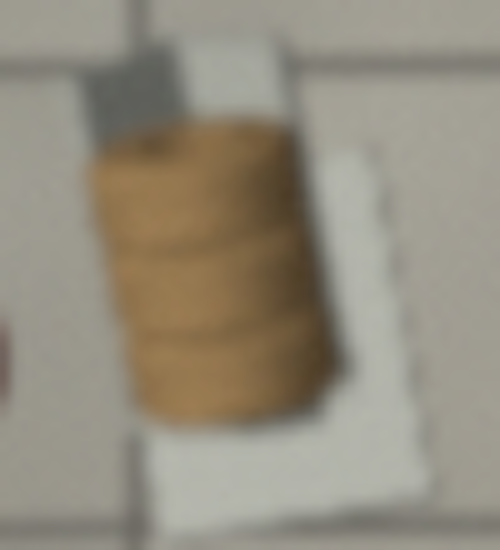

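View pics/sc2.png

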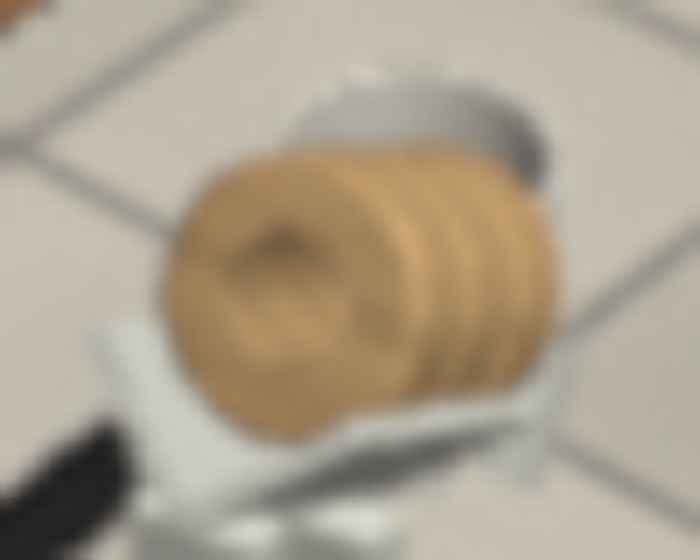

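Run:
```python
from m import *
t=cam("top");s=cam("scene")
B=t["image"][:,:,2].astype(float); B=cv2.GaussianBlur(B,(1,5),0.8)
L=[];Rr=[]
for y in range(124,141):
    row=B[y]
    bl=np.median(row[172:177]);inn=np.median(row[183:188]);l=cross(-row,172,186,-(bl+inn)/2)
    br=row[205:209].max();dk=row[195:203].min();r=cross(-row,194,206,-(min(br,150)+dk)/2,True)
    L.append((l,y));Rr.append((r,y))
L=np.array(L);Rr=np.array(Rr)
lf=np.polyfit(L[:,1],L[:,0],1);rf=np.polyfit(Rr[:,1],Rr[:,0],1);print(lf,rf,np.std(L[:,0]-np.polyval(lf,L[:,1])),np.std(Rr[:,0]-np.polyval(rf,Rr[:,1])))
nl=plane(t,(np.polyval(lf,120),120),(np.polyval(lf,142),142));nr=plane(t,(np.polyval(rf,120),120),(np.polyval(rf,142),142))
n=nl+nr;n/=np.linalg.norm(n);o=-t["R"].T@t["t"]
print("half angle",np.arccos(nl@nr)/2, "expect ~",30/1190)
kz=lambda z:(n@o-n[2]*z)/n[1]
top=onz(s,[(252.6,225.9)],224.7)[0]; print("upper face c from scene",top)
a=-n[0]/n[1]; print("top-plane y there",a*top[0]+kz(224.7))
# yaw: slope with dz/dx
from scipy.optimize import brentq
f=lambda y: (a*63.6*np.cos(y)+kz(224.7)-kz(185))-63.6*np.sin(y)
yaw=brentq(f,-.5,.5);print("yaw",yaw)
yt=a*top[0]+kz(224.7)
# row-direction check: lower end of the rings in top view (185,146.5),(bottom of outline)
for w in (1,0.5,0):
    T=np.array([top[0],w*top[1]+(1-w)*yt,224.7]); u=np.array([np.cos(yaw)*.848,np.sin(yaw)*.848,.53]);M=T-75*u
    print(w,"mouth",M,"proj top T,M",proj(t,[T,M]),"scene",proj(s,[T,M]))
# predicted silhouettes circles
v=np.array([-np.sin(yaw),np.cos(yaw),0]);w_=np.cross(u,v)
th=np.linspace(0,2*np.pi,60)
for nm,c in(("top",t),("scene",s)):
    for C in (T,M):
        q=proj(c,C+30*(np.cos(th)[:,None]*v+np.sin(th)[:,None]*w_)); print(nm,q.min(0).round(1),q.max(0).round(1))
# chute base plate corners z~8
print("baseplate near L,R",onz(t,[(170+160/10,105+530/10),(170+428/10,105+490/10)],8))
```

```text
[  0.22840635 150.05523782] [  0.2050107  174.96385911] 0.10583710816539445 0.04486416629558335
half angle 0.02581051374682544 expect ~ 0.025210084033613446
upper face c from scene [727.84700151 153.18894093 224.7       ]
top-plane y there 153.16549098221586
yaw 0.1761580955200745
1 mouth [665.23125954 142.04314091 184.95      ] proj top T,M [[188.44012961 119.44133844]
 [194.00911146 145.14523878]] scene [[252.6        225.9       ]
 [263.14581989 224.71958588]]
0.5 mouth [665.23125954 142.03141594 184.95      ] proj top T,M [[188.44437146 119.44130535]
 [194.01323942 145.14519927]] scene [[252.59681475 225.89824824]
 [263.14274922 224.71792883]]
0 mouth [665.23125954 142.01969096 184.95      ] proj top T,M [[188.44861331 119.44127227]
 [194.01736738 145.14515976]] scene [[252.59362953 225.8964965 ]
 [263.13967856 224.71627179]]
top [177.7 116.4] [199.1 122.6]
top [183.6 141.7] [204.4 148.7]
scene [243.  215.2] [262.4 236.6]
scene [253.9 214.6] [272.5 234.9]
baseplate near L,R [[670.35468078 187.66720942   8.        ]
 [682.83957051 100.15813856   8.        ]]
```

```bash
cat > go.py <<'E'
from h import *
import sys
def toolR(yaw,tilt=0):  # skewer frame yaw / upward tilt -> tool R
    Rs=R.from_euler('ZY',[yaw,-tilt]); return Rs*R.from_euler('y',np.pi)
def inc(p,Rt):
    st=env.state(); R0=R.from_euler('xyz',st["tcp_rot"]); d=R0.inv().apply(np.array(p)-st["eef_pos"]); rv=(R0.inv()*Rt).as_rotvec()/np.radians(6)
    print("t",round(st["t"],2),"pos",st["eef_pos"].round(1),"j",st["joints"].round(2),"f",st["ft_force"].round(1),"op",round(st["opening"],3))
    a=np.r_[d,rv];print("inc",a.round(2),"rows>=",max(np.linalg.norm(d)/41.7,np.linalg.norm(rv)*6/7.16).round(1))
    return a
def grasp_tcp(G,Rt): return np.array(G)-171*Rt.apply([0,0,1])
E
python3 - <<'E'
from go import *
print(env.grasp_offset)
Rt=toolR(-0.01)
inc((480,250,400),Rt)
print(toolR(-0.01,0.5).apply([0,0,1]))
E
```

```text
171.3
t 0.6 pos [170.8 601.2 404.7] j [ 1.19  0.49  1.56  0.    1.09 -0.11] f [-0.6 -0.3 -0. ] op 0.999
inc [-393.43 -253.34    4.73    0.     -0.     -2.55] rows>= 11.2
[ 0.47940157 -0.00479418 -0.87758256]
```

play_rows:
  increments:
    - {"dx": -35, "dy": -22, "rz": -0.3}
    - {"dx": -70, "dy": -45, "rz": -0.6}
    - {"dx": -105, "dy": -67, "rz": -0.9}
    - {"dx": -140, "dy": -90, "rz": -1.2}
    - {"dx": -175, "dy": -112, "rz": -1.5}
    - {"dx": -210, "dy": -135, "rz": -1.8}
    - {"dx": -245, "dy": -157, "rz": -2.1}
    - {"dx": -275, "dy": -177, "rz": -2.4}
  fingers: 1

```text
invalid input
```

Run:
```python
from go import *
inc((517,-181.6,360),toolR(-0.01))
```

```text
t 0.6 pos [170.8 601.2 404.7] j [ 1.19  0.49  1.56  0.    1.09 -0.11] f [-0.6 -0.3 -0. ] op 0.999
inc [-546.97 -658.4    44.71    0.     -0.     -2.55] rows>= 20.6
```

play_rows:
  increments:
    - {"dx": -35, "dy": -22, "dz": 0, "rx": 0, "ry": 0, "rz": -0.3}
    - {"dx": -70, "dy": -45, "dz": 0, "rx": 0, "ry": 0, "rz": -0.6}
    - {"dx": -105, "dy": -67, "dz": 0, "rx": 0, "ry": 0, "rz": -0.9}
    - {"dx": -140, "dy": -90, "dz": 0, "rx": 0, "ry": 0, "rz": -1.2}
    - {"dx": -175, "dy": -112, "dz": 0, "rx": 0, "ry": 0, "rz": -1.5}
    - {"dx": -210, "dy": -135, "dz": 0, "rx": 0, "ry": 0, "rz": -1.8}
    - {"dx": -245, "dy": -157, "dz": 0, "rx": 0, "ry": 0, "rz": -2.1}
    - {"dx": -275, "dy": -177, "dz": 0, "rx": 0, "ry": 0, "rz": -2.4}
  fingers: 1.0

```text
t: 1.27
eef_pos: [388.2, 353.8, 405.0]
tcp_rot: [3.141, 0.001, 3.117]
ft_force: [0.8, 0.6, 0.1]
opening: 1.001
```

Run:
```python
from go import *
inc((517,-181.6,360),toolR(-0.01))
```

```text
t 1.27 pos [388.2 353.8 405. ] j [ 0.61  0.35  1.8  -0.    0.99 -0.93] f [0.8 0.6 0.1] op 1.001
inc [-1.4171e+02 -5.3215e+02  4.4920e+01  0.0000e+00  1.0000e-02 -1.4000e-01] rows>= 13.3
```

play_rows:
  increments:
    - {"dx": -10, "dy": -38, "dz": 3, "rx": 0, "ry": 0, "rz": 0}
    - {"dx": -20, "dy": -76, "dz": 6, "rx": 0, "ry": 0, "rz": 0}
    - {"dx": -30, "dy": -114, "dz": 9, "rx": 0, "ry": 0, "rz": 0}
    - {"dx": -40, "dy": -152, "dz": 12, "rx": 0, "ry": 0, "rz": -0.1}
    - {"dx": -50, "dy": -190, "dz": 15, "rx": 0, "ry": 0, "rz": -0.1}
    - {"dx": -60, "dy": -228, "dz": 18, "rx": 0, "ry": 0, "rz": -0.1}
    - {"dx": -70, "dy": -266, "dz": 21, "rx": 0, "ry": 0, "rz": -0.1}
    - {"dx": -81, "dy": -304, "dz": 24, "rx": 0, "ry": 0, "rz": -0.14}

```text
t: 1.93
eef_pos: [461.7, 46.0, 381.1]
tcp_rot: [3.141, 0.001, 3.132]
ft_force: [0.4, 0.7, 0.7]
opening: 1.002
```

Run:
```python
from go import *
inc((517,-181.6,340),toolR(-0.01))
```

```text
t 1.93 pos [461.7  46.  381.1] j [-0.04  0.29  1.97  0.    0.88 -1.6 ] f [0.4 0.7 0.7] op 1.002
inc [-5.7390e+01 -2.2712e+02  4.1100e+01  0.0000e+00  1.0000e-02  0.0000e+00] rows>= 5.7
```

play_rows:
  increments:
    - {"dx": -9, "dy": -36, "dz": 6, "rx": 0, "ry": 0, "rz": 0}
    - {"dx": -18, "dy": -72, "dz": 12, "rx": 0, "ry": 0, "rz": 0}
    - {"dx": -28, "dy": -110, "dz": 20, "rx": 0, "ry": 0, "rz": 0}
    - {"dx": -38, "dy": -148, "dz": 27, "rx": 0, "ry": 0, "rz": 0}
    - {"dx": -47, "dy": -185, "dz": 34, "rx": 0, "ry": 0, "rz": 0}
    - {"dx": -55, "dy": -215, "dz": 40, "rx": 0, "ry": 0, "rz": 0}
    - {"dx": -57.4, "dy": -227, "dz": 41, "rx": 0, "ry": 0, "rz": 0}
    - {"dx": -57.4, "dy": -227, "dz": 41, "rx": 0, "ry": 0, "rz": 0}
  fingers: 0.7

```text
t: 2.6
eef_pos: [517.3, -183.8, 339.5]
tcp_rot: [3.141, 0.001, 3.129]
ft_force: [-0.6, 0.3, -0.1]
opening: 0.7
```

Run:
```python
from go import *
inc((517,-181.6,85+171),toolR(-0.01))
t=cam("top");crop(t,270,140,340,230,6,"tstand1.png")
```

```text
t 2.6 pos [ 517.3 -183.8  339.5] j [-0.46  0.46  1.82  0.    0.86 -2.02] f [-0.6  0.3 -0.1] op 0.7
inc [ 3.60e-01  2.16e+00  8.35e+01  0.00e+00  1.00e-02 -2.00e-02] rows>= 2.0
```

View pics/tstand1.png

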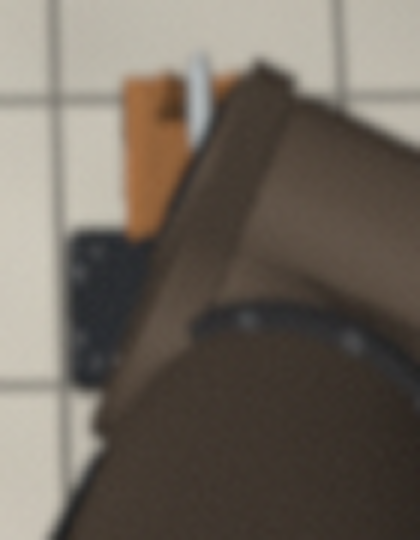

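The arm now covers the skewer in the top view, with only the shaft tip visible at crop (200,75). The measured pose matches the plan, so I'll descend and close.

play_rows:
  increments:
    - {"dx": 0.4, "dy": 2.2, "dz": 20, "rx": 0, "ry": 0, "rz": 0}
    - {"dx": 0.4, "dy": 2.2, "dz": 45, "rx": 0, "ry": 0, "rz": 0}
    - {"dx": 0.4, "dy": 2.2, "dz": 65, "rx": 0, "ry": 0, "rz": 0}
    - {"dx": 0.4, "dy": 2.2, "dz": 78, "rx": 0, "ry": 0, "rz": 0}
    - {"dx": 0.4, "dy": 2.2, "dz": 83.5, "rx": 0, "ry": 0, "rz": 0}
    - {"dx": 0.4, "dy": 2.2, "dz": 83.5, "rx": 0, "ry": 0, "rz": 0}
    - {"dx": 0.4, "dy": 2.2, "dz": 83.5, "rx": 0, "ry": 0, "rz": 0}

```text
t: 3.23
eef_pos: [516.7, -179.1, 257.0]
tcp_rot: [3.141, 0.001, 3.131]
ft_force: [0.5, -0.8, 0.4]
opening: 0.696
```

Run:
```python
from go import *
inc((517,-181.6,85+171.3),toolR(-0.01))
s=cam("scene");crop(s,170,160,250,240,7,"sg1.png")
```

```text
t 3.23 pos [ 516.7 -179.1  257. ] j [-0.45  0.58  1.89  0.    0.67 -2.02] f [ 0.5 -0.8  0.4] op 0.696
inc [-0.3  -2.45  0.68  0.01  0.01 -0.01] rows>= 0.1
```

View pics/sg1.png

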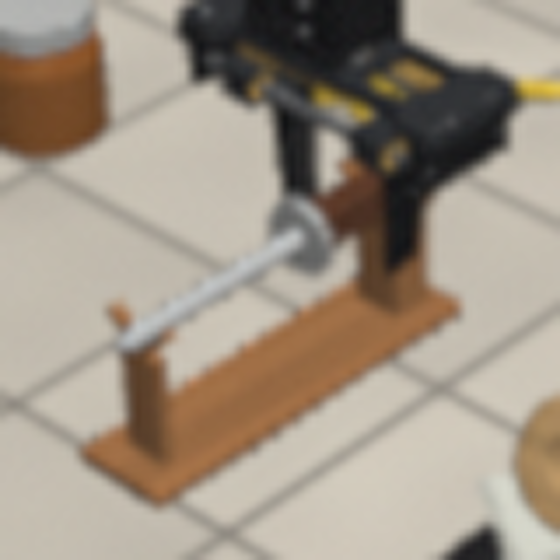

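play_rows:
  increments:
    - {"dx": 0, "dy": -2, "dz": 0.5, "rx": 0, "ry": 0, "rz": 0}
    - {"dx": 0, "dy": -2, "dz": 0.5, "rx": 0, "ry": 0, "rz": 0}
    - {"dx": 0, "dy": -2, "dz": 0.5, "rx": 0, "ry": 0, "rz": 0}

```text
t: 3.53
eef_pos: [516.8, -181.4, 257.4]
tcp_rot: [-3.141, 0.003, 3.131]
ft_force: [0.3, 0.0, 0.2]
opening: 0.7
```

play_rows:
  increments:
    - {"dx": 0, "dy": 0, "dz": 0, "rx": 0, "ry": 0, "rz": 0}
    - {"dx": 0, "dy": 0, "dz": 0, "rx": 0, "ry": 0, "rz": 0}
    - {"dx": 0, "dy": 0, "dz": 0, "rx": 0, "ry": 0, "rz": 0}
    - {"dx": 0, "dy": 0, "dz": 0, "rx": 0, "ry": 0, "rz": 0}
    - {"dx": 0, "dy": 0, "dz": 0, "rx": 0, "ry": 0, "rz": 0}
    - {"dx": 0, "dy": 0, "dz": 0, "rx": 0, "ry": 0, "rz": 0}
    - {"dx": 0, "dy": 0, "dz": 0, "rx": 0, "ry": 0, "rz": 0}
    - {"dx": 0, "dy": 0, "dz": 0, "rx": 0, "ry": 0, "rz": 0}
  fingers: 0.0

```text
t: 4.2
eef_pos: [516.8, -181.4, 257.4]
tcp_rot: [-3.141, 0.003, 3.131]
ft_force: [-0.5, 0.2, -0.0]
opening: 0.205
```

Run:
```python
from go import *
inc((517,-181.6,85+171.3),toolR(-0.01))
```

```text
t 4.2 pos [ 516.8 -181.4  257.4] j [-0.46  0.58  1.89  0.    0.67 -2.02] f [-0.5  0.2 -0. ] op 0.205
inc [-0.23 -0.16  1.13 -0.    0.03 -0.01] rows>= 0.0
```

Opening 0.205 is 19.5 mm, so the handle is held, centred, with no side force. Lifting straight up.

play_rows:
  increments:
    - {"dx": 0, "dy": 0, "dz": -8, "rx": 0, "ry": 0, "rz": 0}
    - {"dx": 0, "dy": 0, "dz": -20, "rx": 0, "ry": 0, "rz": 0}
    - {"dx": 0, "dy": 0, "dz": -40, "rx": 0, "ry": 0, "rz": 0}
    - {"dx": 0, "dy": 0, "dz": -60, "rx": 0, "ry": 0, "rz": 0}
    - {"dx": 0, "dy": 0, "dz": -85, "rx": 0, "ry": 0, "rz": 0}
    - {"dx": 0, "dy": 0, "dz": -110, "rx": 0, "ry": 0, "rz": 0}
    - {"dx": 0, "dy": 0, "dz": -130, "rx": 0, "ry": 0, "rz": 0}
    - {"dx": 0, "dy": 0, "dz": -140, "rx": 0, "ry": 0, "rz": 0}

```text
t: 4.87
eef_pos: [516.3, -181.3, 400.4]
tcp_rot: [-3.14, 0.006, 3.131]
ft_force: [-0.6, 0.5, -1.7]
opening: 0.208
```

Run:
```python
from go import *
s=cam("scene");crop(s,150,130,250,240,5,"sg2.png")
yaw=0.17;tilt=np.radians(32);Rt=toolR(yaw,tilt);u=Rt.apply([-1,0,0]);zs=Rt.apply([0,0,-1])
M=np.array([666,142.3,185.])
for b in (160,):
    O=M-b*u; G=O-35.3*u+1.1*zs; P=grasp_tcp(G,Rt); print(b,"O",O,"G",G,"TCP",P); inc(P,Rt)
    inc(P+[0,0,100],Rt)
t=cam("top");print("ramekin",onz(t,[(245,211)],42))
```

```text
160 O [532.26827437 119.34403696 100.21291772] G [502.18920401 114.18075932  82.4396206 ] TCP [412.87926339  98.85009873 227.45584504]
t 4.92 pos [ 516.4 -181.4  400.9] j [-0.46  0.38  1.76  0.    0.99 -2.02] f [ 0.8 -0.2  0.8] op 0.206
inc [107.72 279.45 172.14  -0.51  -5.26  -1.67] rows>= 8.3
t 4.92 pos [ 516.4 -181.4  400.9] j [-0.46  0.38  1.76  0.    0.99 -2.02] f [ 0.8 -0.2  0.8] op 0.206
inc [107.04 279.22  72.14  -0.51  -5.26  -1.67] rows>= 7.4
ramekin [[489.98114981  -2.2868072   42.        ]]
```

View pics/sg2.png

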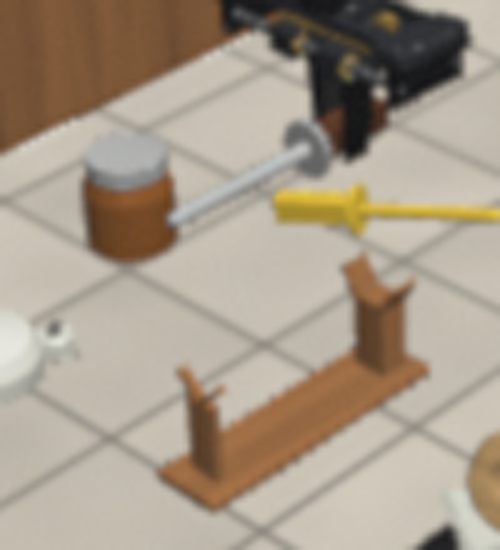

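play_rows:
  increments:
    - {"dx": 10, "dy": 5, "dz": 0, "rx": 0, "ry": -0.5, "rz": -0.15}
    - {"dx": 25, "dy": 15, "dz": 0, "rx": -0.1, "ry": -1.2, "rz": -0.4}
    - {"dx": 40, "dy": 30, "dz": 5, "rx": -0.2, "ry": -2.0, "rz": -0.6}
    - {"dx": 55, "dy": 45, "dz": 10, "rx": -0.25, "ry": -2.8, "rz": -0.85}
    - {"dx": 70, "dy": 65, "dz": 15, "rx": -0.35, "ry": -3.6, "rz": -1.1}
    - {"dx": 85, "dy": 85, "dz": 20, "rx": -0.4, "ry": -4.3, "rz": -1.35}
    - {"dx": 97, "dy": 100, "dz": 25, "rx": -0.47, "ry": -4.9, "rz": -1.55}
    - {"dx": 105, "dy": 115, "dz": 30, "rx": -0.51, "ry": -5.26, "rz": -1.67}

```text
t: 5.63
eef_pos: [417.4, -56.6, 377.5]
tcp_rot: [3.138, 0.538, -2.995]
ft_force: [1.5, 0.1, -0.4]
opening: 0.213
```

Run:
```python
from go import *
Rt=toolR(0.17,np.radians(32))
inc((413,99,327.5),Rt)
```

```text
t 5.63 pos [417.4 -56.6 377.5] j [-0.34  0.2   2.16  0.72  0.38 -2.68] f [ 1.5  0.1 -0.4] op 0.213
inc [ 9.7600e+00  1.5432e+02  5.3000e+01 -8.0000e-02 -1.9000e-01 -1.9000e-01] rows>= 3.9
```

Joint 6 is at -2.68 with its limit at -2.69, and joint 5 is small. I'll fit the arm geometry from the logged states and check which grasp makes the tilted poses reachable.

```bash
cat > arm.py <<'E'
from go import *
from scipy.optimize import least_squares
D=[([1.18839739,.491562663,1.55946915,0,1.09170079,-.105599105],[170.77,601.2,404.6]),
([.61,.35,1.8,0,.99,-.93],[388.2,353.8,405.0]),([-.04,.29,1.97,0,.88,-1.6],[461.7,46,381.1]),
([-.46,.46,1.82,0,.86,-2.02],[517.3,-183.8,339.5]),([-.46,.58,1.89,0,.67,-2.02],[516.8,-181.4,257.4]),([-.46,.38,1.76,0,.99,-2.02],[516.4,-181.4,400.9])]
def ori(q): return R.from_euler('z',q[0])*R.from_euler('y',q[1]+q[2])*R.from_euler('z',q[3])*R.from_euler('y',q[4])*R.from_euler('z',q[5]+np.pi/2)
def pos(q,p):
    r0,h,a2,a3,e,d,y0=p; A=R.from_euler('z',q[0]); F=A*R.from_euler('y',q[1]+q[2]); U=A*R.from_euler('y',q[1])
    return A.apply([r0,y0,h])+U.apply([0,0,a2])+F.apply([e,0,a3])+ori(q).apply([0,0,d])
def fit(extra=()):
    DD=D+list(extra); P0=np.array([50,300,450,400,0,100,66.])
    f=lambda p: np.r_[np.concatenate([pos(q,p)-np.array(x) for q,x in DD]),(p-P0)*0.002]
    s=least_squares(f,P0); return s.x,f(s.x)
LO=np.array([-3.1,-.84,.05,-1.13,.06,-2.69]);HI=np.array([3.1,2.19,2.79,4.28,2.93,2.69])
def ik(P,Rt,p,q0):
    f=lambda q: np.r_[(pos(q,p)-P)/100,(ori(q).inv()*Rt).as_rotvec()*3]
    s=least_squares(f,np.clip(q0,LO+.01,HI-.01),bounds=(LO,HI)); return s.x,np.linalg.norm(f(s.x))
E
python3 - <<'E'
from arm import *
st=env.state();q=st["joints"];print(q)
print("ori err",(ori(q).inv()*R.from_euler('xyz',st["tcp_rot"])).as_rotvec())
p,res=fit([(q,st["eef_pos"])]);print(p.round(1),np.abs(res).max())
M=np.array([666,142.3,185.])
for flip in (0,1):
  for roll in (-30,-20,0,20,30):
    qq=[0.05,.3,2.2,1.5 if flip else 0.3,.4,-1.5+flip*1.5]
    for b in (160,120,80,40,12):
        Rs=R.from_euler('ZYX',[0.17,-np.radians(32),np.radians(roll)]); Rt=Rs*R.from_euler('y',np.pi)*R.from_euler('z',np.pi*flip)
        u=Rs.apply([1,0,0]);G=M-(b+35.3)*u+1.1*Rs.apply([0,0,1]);P=grasp_tcp(G,Rt)
        qq,e=ik(P,Rt,p,qq);print(flip,roll,b,qq.round(2),round(e,3))
E
```

```text
[-0.33989741  0.20348399  2.16288699  0.71844028  0.37898649 -2.6800351 ]
ori err [-4.57966998e-16 -6.87817858e-16 -2.65412692e-16]
[  2.2 197.7 583.2 410.7  43.2  80.   66.1] 2.1204761748112446
0 -30 160 [ 0.41  0.55  2.11 -1.13  0.62 -0.14] 0.775
0 -30 120 [ 0.38  0.55  2.05 -1.13  0.62 -0.2 ] 0.614
0 -30 80 [ 0.36  0.55  1.98 -1.13  0.63 -0.25] 0.455
0 -30 40 [ 0.34  0.55  1.91 -1.13  0.64 -0.3 ] 0.298
0 -30 12 [ 0.33  0.56  1.86 -1.13  0.65 -0.33] 0.19
0 -20 160 [ 0.3   0.5   2.16 -1.13  0.38 -0.28] 0.731
0 -20 120 [ 0.28  0.5   2.1  -1.13  0.39 -0.31] 0.541
0 -20 80 [ 0.27  0.5   2.03 -1.13  0.4  -0.34] 0.357
0 -20 40 [ 0.27  0.51  1.97 -1.13  0.42 -0.37] 0.178
0 -20 12 [ 0.26  0.52  1.92 -1.13  0.43 -0.39] 0.055
0 0 160 [ 0.07  0.46  2.23  1.04  0.06 -2.69] 0.536
0 0 120 [ 0.08  0.47  2.17  1.04  0.06 -2.69] 0.32
0 0 80 [ 0.08  0.48  2.11  1.05  0.06 -2.69] 0.111
0 0 40 [ 0.09  0.48  2.03  0.5   0.09 -2.14] 0.0
0 0 12 [ 0.09  0.48  1.96  0.27  0.15 -1.91] 0.0
0 20 160 [-0.08  0.47  2.17  0.93  0.4  -2.69] 0.942
0 20 120 [-0.07  0.48  2.1   0.95  0.43 -2.69] 0.747
0 20 80 [-0.06
[... 971 characters left out ...]
1.46] 0.0
1 0 120 [ 0.08  0.5   2.22  2.79  0.14 -1.3 ] 0.0
1 0 80 [ 0.08  0.49  2.13  2.12  0.06 -0.62] 0.019
1 0 40 [0.09 0.48 2.03 0.5  0.09 1.  ] 0.0
1 0 12 [0.09 0.48 1.96 0.27 0.15 1.24] 0.0
1 20 160 [-0.15  0.57  2.29  1.84  0.52 -0.61] 0.0
1 20 120 [-0.12  0.54  2.2   1.65  0.49 -0.37] 0.0
1 20 80 [-0.1   0.52  2.11  1.46  0.48 -0.13] 0.0
1 20 40 [-0.08  0.51  2.01  1.28  0.5   0.09] 0.0
1 20 12 [-0.07  0.51  1.95  1.17  0.51  0.23] 0.0
1 30 160 [-0.23  0.61  2.26  1.61  0.7  -0.5 ] 0.0
1 30 120 [-0.2   0.58  2.17  1.49  0.69 -0.31] 0.0
1 30 80 [-0.18  0.56  2.08  1.38  0.69 -0.13] 0.0
1 30 40 [-0.15  0.55  1.99  1.28  0.7   0.03] 0.0
1 30 12 [-0.14  0.55  1.92  1.21  0.72  0.13] 0.0
```

The fit is good (2 mm). It shows the tilted poses are out of range with this grasp. Turned half round about the tool z axis with the skewer rolled 20°, they are all reachable. I'll lay the skewer back, turn the gripper and regrasp.

Run:
```python
from go import *
inc((516.6,-181.4,400),toolR(-0.0105))
```

```text
t 5.63 pos [417.4 -56.6 377.5] j [-0.34  0.2   2.16  0.72  0.38 -2.68] f [ 1.5  0.1 -0.4] op 0.213
inc [ -80.13 -138.11   21.05    0.44    5.13    1.48] rows>= 4.5
```

play_rows:
  increments:
    - {"dx": -8, "dy": -14, "dz": 2, "rx": 0.05, "ry": 0.6, "rz": 0.17}
    - {"dx": -20, "dy": -34, "dz": 5, "rx": 0.11, "ry": 1.28, "rz": 0.37}
    - {"dx": -32, "dy": -55, "dz": 8, "rx": 0.18, "ry": 2.05, "rz": 0.6}
    - {"dx": -44, "dy": -76, "dz": 11, "rx": 0.24, "ry": 2.82, "rz": 0.81}
    - {"dx": -56, "dy": -97, "dz": 15, "rx": 0.31, "ry": 3.6, "rz": 1.04}
    - {"dx": -68, "dy": -117, "dz": 18, "rx": 0.37, "ry": 4.36, "rz": 1.26}
    - {"dx": -77, "dy": -132, "dz": 20, "rx": 0.42, "ry": 4.9, "rz": 1.42}
    - {"dx": -80.1, "dy": -138.1, "dz": 21, "rx": 0.44, "ry": 5.13, "rz": 1.48}

```text
t: 6.3
eef_pos: [517.8, -183.1, 398.6]
tcp_rot: [3.141, -0.005, 3.129]
ft_force: [-0.2, -0.5, -1.5]
opening: 0.206
```

Run:
```python
from go import *
a=inc((516.8,-181.4,257.4),toolR(-0.0105))
s=cam("scene");crop(s,150,130,250,240,5,"sg3.png")
```

```text
t 6.3 pos [ 517.8 -183.1  398.6] j [-0.46  0.39  1.75 -0.    1.   -2.02] f [-0.2 -0.5 -1.5] op 0.206
inc [ 2.7000e-01  1.6600e+00  1.4116e+02  0.0000e+00 -5.0000e-02 -2.0000e-02] rows>= 3.4
```

View pics/sg3.png

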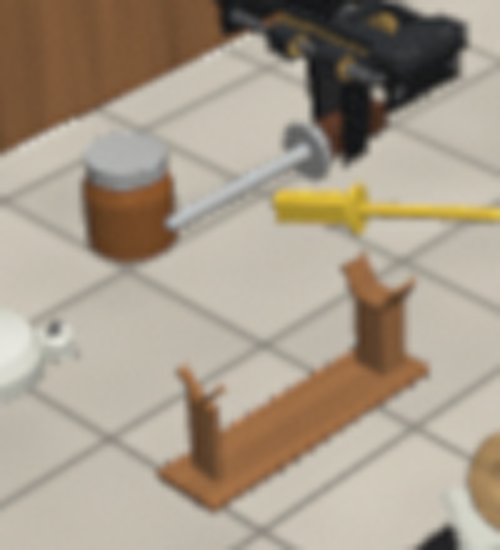

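The picture matches the one before the tilt: tip at crop (172,218), guard at (307,150). So there was no slip. Descending into the forks.

play_rows:
  increments:
    - {"dx": 0.3, "dy": 1.6, "dz": 0, "rx": 0, "ry": -0.05, "rz": -0.02}
    - {"dx": 0.3, "dy": 1.6, "dz": 20, "rx": 0, "ry": -0.05, "rz": -0.02}
    - {"dx": 0.3, "dy": 1.6, "dz": 45, "rx": 0, "ry": -0.05, "rz": -0.02}
    - {"dx": 0.3, "dy": 1.6, "dz": 70, "rx": 0, "ry": -0.05, "rz": -0.02}
    - {"dx": 0.3, "dy": 1.6, "dz": 95, "rx": 0, "ry": -0.05, "rz": -0.02}
    - {"dx": 0.3, "dy": 1.6, "dz": 105, "rx": 0, "ry": -0.05, "rz": -0.02}
    - {"dx": 0.3, "dy": 1.6, "dz": 110, "rx": 0, "ry": -0.05, "rz": -0.02}
    - {"dx": 0.3, "dy": 1.6, "dz": 110, "rx": 0, "ry": -0.05, "rz": -0.02}

```text
t: 7.02
eef_pos: [516.8, -181.2, 287.7]
tcp_rot: [3.14, -0.001, 3.131]
ft_force: [-0.1, 0.0, -1.6]
opening: 0.21
```

Run:
```python
from go import *
a=inc((516.8,-181.4,257.4),toolR(-0.0105))
```

```text
t 7.02 pos [ 516.8 -181.2  287.7] j [-0.46  0.53  1.87  0.    0.74 -2.02] f [-0.1  0.  -1.6] op 0.21
inc [-7.000e-02 -2.000e-01  3.034e+01  1.000e-02 -1.000e-02  0.000e+00] rows>= 0.7
```

play_rows:
  increments:
    - {"dx": 0, "dy": 0, "dz": 8, "rx": 0, "ry": 0, "rz": 0}
    - {"dx": 0, "dy": 0, "dz": 16, "rx": 0, "ry": 0, "rz": 0}
    - {"dx": 0, "dy": 0, "dz": 22, "rx": 0, "ry": 0, "rz": 0}
    - {"dx": 0, "dy": 0, "dz": 26, "rx": 0, "ry": 0, "rz": 0}
    - {"dx": 0, "dy": 0, "dz": 29, "rx": 0, "ry": 0, "rz": 0}
    - {"dx": 0, "dy": 0, "dz": 30, "rx": 0, "ry": 0, "rz": 0}
    - {"dx": 0, "dy": 0, "dz": 30, "rx": 0, "ry": 0, "rz": 0}

```text
t: 7.6
eef_pos: [516.8, -181.3, 257.8]
tcp_rot: [3.141, -0.001, 3.131]
ft_force: [-0.8, -0.4, -0.8]
opening: 0.213
```

play_rows:
  increments:
    - {"dx": 0, "dy": 0, "dz": 0, "rx": 0, "ry": 0, "rz": 0}
    - {"dx": 0, "dy": 0, "dz": 0, "rx": 0, "ry": 0, "rz": 0}
    - {"dx": 0, "dy": 0, "dz": 0, "rx": 0, "ry": 0, "rz": 0}
    - {"dx": 0, "dy": 0, "dz": -2, "rx": 0, "ry": 0, "rz": 0}
    - {"dx": 0, "dy": 0, "dz": -15, "rx": 0, "ry": 0, "rz": 0}
    - {"dx": 0, "dy": 0, "dz": -40, "rx": 0, "ry": 0, "rz": 0}
    - {"dx": 0, "dy": 0, "dz": -65, "rx": 0, "ry": 0, "rz": 0}
    - {"dx": 0, "dy": 0, "dz": -80, "rx": 0, "ry": 0, "rz": 0}
  fingers: 0.6

```text
t: 8.27
eef_pos: [517.0, -181.4, 340.2]
tcp_rot: [3.142, 0.001, 3.131]
ft_force: [-0.1, 0.1, 1.3]
opening: 0.601
```

Run:
```python
from go import *
a=inc((516.8,-181.4,257.4),toolR(-0.0105)*R.from_euler('z',np.pi))
s=cam("scene");crop(s,160,130,260,240,5,"sg4.png")
```

```text
t 8.27 pos [ 517.  -181.4  340.2] j [-0.46  0.46  1.82  0.    0.86 -2.02] f [-0.1  0.1  1.3] op 0.601
inc [ 2.900e-01 -3.000e-02  8.279e+01 -2.000e-02  0.000e+00 -3.000e+01] rows>= 25.1
```

View pics/sg4.png

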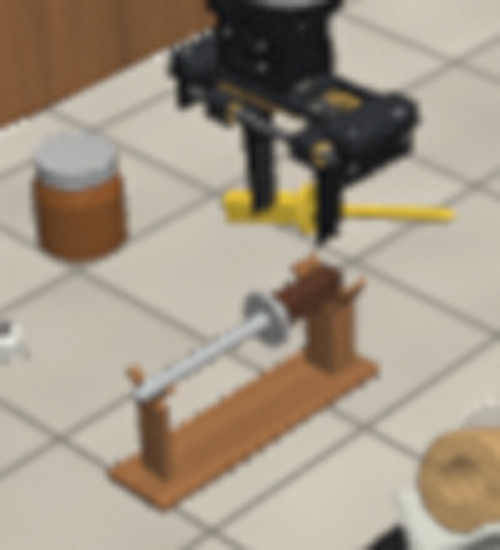

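The skewer lies in both forks and the fingers are clear above it. Now the half turn, positive about tool z, which takes joint 6 from -2.02 to about +1.12.

play_rows:
  increments:
    - {"dx": 0, "dy": 0, "dz": 0, "rx": 0, "ry": 0, "rz": 1.1}
    - {"dx": 0, "dy": 0, "dz": 0, "rx": 0, "ry": 0, "rz": 2.2}
    - {"dx": 0, "dy": 0, "dz": 0, "rx": 0, "ry": 0, "rz": 3.3}
    - {"dx": 0, "dy": 0, "dz": 0, "rx": 0, "ry": 0, "rz": 4.4}
    - {"dx": 0, "dy": 0, "dz": 0, "rx": 0, "ry": 0, "rz": 5.5}
    - {"dx": 0, "dy": 0, "dz": 0, "rx": 0, "ry": 0, "rz": 6.6}
    - {"dx": 0, "dy": 0, "dz": 0, "rx": 0, "ry": 0, "rz": 7.7}
    - {"dx": 0, "dy": 0, "dz": 0, "rx": 0, "ry": 0, "rz": 8.8}

```text
t: 8.98
eef_pos: [517.1, -181.4, 341.9]
tcp_rot: [3.139, 0.003, 2.204]
ft_force: [0.0, 0.1, -0.4]
opening: 0.601
```

play_rows:
  increments:
    - {"dx": 0, "dy": 0, "dz": 0, "rx": 0, "ry": 0, "rz": 1.1}
    - {"dx": 0, "dy": 0, "dz": 0, "rx": 0, "ry": 0, "rz": 2.2}
    - {"dx": 0, "dy": 0, "dz": 0, "rx": 0, "ry": 0, "rz": 3.3}
    - {"dx": 0, "dy": 0, "dz": 0, "rx": 0, "ry": 0, "rz": 4.4}
    - {"dx": 0, "dy": 0, "dz": 0, "rx": 0, "ry": 0, "rz": 5.5}
    - {"dx": 0, "dy": 0, "dz": 0, "rx": 0, "ry": 0, "rz": 6.6}
    - {"dx": 0, "dy": 0, "dz": 0, "rx": 0, "ry": 0, "rz": 7.7}
    - {"dx": 0, "dy": 0, "dz": 0, "rx": 0, "ry": 0, "rz": 8.8}

```text
t: 9.65
eef_pos: [517.1, -181.4, 341.7]
tcp_rot: [3.138, -0.0, 1.277]
ft_force: [0.6, 0.7, -0.6]
opening: 0.603
```

play_rows:
  increments:
    - {"dx": 0, "dy": 0, "dz": 0, "rx": 0, "ry": 0, "rz": 1.1}
    - {"dx": 0, "dy": 0, "dz": 0, "rx": 0, "ry": 0, "rz": 2.2}
    - {"dx": 0, "dy": 0, "dz": 0, "rx": 0, "ry": 0, "rz": 3.3}
    - {"dx": 0, "dy": 0, "dz": 0, "rx": 0, "ry": 0, "rz": 4.4}
    - {"dx": 0, "dy": 0, "dz": 0, "rx": 0, "ry": 0, "rz": 5.5}
    - {"dx": 0, "dy": 0, "dz": 0, "rx": 0, "ry": 0, "rz": 6.6}
    - {"dx": 0, "dy": 0, "dz": 0, "rx": 0, "ry": 0, "rz": 7.7}
    - {"dx": 0, "dy": 0, "dz": 0, "rx": 0, "ry": 0, "rz": 8.8}

```text
t: 10.32
eef_pos: [517.0, -181.3, 341.4]
tcp_rot: [3.14, -0.003, 0.35]
ft_force: [-0.8, 0.3, 0.7]
opening: 0.601
```

Run:
```python
from go import *
a=inc((516.8,-181.4,257),toolR(-0.0105)*R.from_euler('z',np.pi))
```

```text
t 10.32 pos [ 517.  -181.3  341.4] j [-0.46  0.46  1.82  0.    0.86  0.76] f [-0.8  0.3  0.7] op 0.601
inc [-4.500e-01 -1.300e-01  8.444e+01  1.000e-02 -3.000e-02  3.440e+00] rows>= 2.9
```

play_rows:
  increments:
    - {"dx": 0, "dy": 0, "dz": 0, "rx": 0, "ry": 0, "rz": 1.1}
    - {"dx": 0, "dy": 0, "dz": 0, "rx": 0, "ry": 0, "rz": 2.2}
    - {"dx": 0, "dy": 0, "dz": 10, "rx": 0, "ry": 0, "rz": 3.2}
    - {"dx": -0.4, "dy": 0, "dz": 25, "rx": 0, "ry": -0.03, "rz": 3.44}
    - {"dx": -0.4, "dy": 0, "dz": 45, "rx": 0, "ry": -0.03, "rz": 3.44}
    - {"dx": -0.4, "dy": 0, "dz": 50, "rx": 0, "ry": -0.03, "rz": 3.44}
    - {"dx": -0.4, "dy": 0, "dz": 50, "rx": 0, "ry": -0.03, "rz": 3.44}

```text
t: 10.9
eef_pos: [516.6, -181.4, 290.2]
tcp_rot: [3.141, 0.002, -0.01]
ft_force: [0.4, 0.3, 0.1]
opening: 0.602
```

Run:
```python
from go import *
a=inc((516.8,-181.4,257),toolR(-0.0105)*R.from_euler('z',np.pi))
```

```text
t 10.9 pos [ 516.6 -181.4  290.2] j [-0.46  0.53  1.87 -0.    0.75  1.12] f [0.4 0.3 0.1] op 0.602
inc [ 2.700e-01 -1.000e-02  3.317e+01  0.000e+00  2.000e-02  0.000e+00] rows>= 0.8
```

play_rows:
  increments:
    - {"dx": 0.2, "dy": 0, "dz": 15, "rx": 0, "ry": 0.02, "rz": 0}
    - {"dx": 0.2, "dy": 0, "dz": 28, "rx": 0, "ry": 0.02, "rz": 0}
    - {"dx": 0.2, "dy": 0, "dz": 33, "rx": 0, "ry": 0.02, "rz": 0}
    - {"dx": 0.2, "dy": 0, "dz": 33, "rx": 0, "ry": 0.02, "rz": 0}
    - {"dx": 0.2, "dy": 0, "dz": 33, "rx": 0, "ry": 0.02, "rz": 0}

```text
t: 11.32
eef_pos: [517.0, -181.5, 257.8]
tcp_rot: [3.141, -0.0, -0.01]
ft_force: [0.8, 0.2, -1.1]
opening: 0.596
```

play_rows:
  increments:
    - {"dx": 0, "dy": 0, "dz": 0, "rx": 0, "ry": 0, "rz": 0}
    - {"dx": 0, "dy": 0, "dz": 0, "rx": 0, "ry": 0, "rz": 0}
    - {"dx": 0, "dy": 0, "dz": 0, "rx": 0, "ry": 0, "rz": 0}
    - {"dx": 0, "dy": 0, "dz": 0, "rx": 0, "ry": 0, "rz": 0}
    - {"dx": 0, "dy": 0, "dz": 0, "rx": 0, "ry": 0, "rz": 0}
    - {"dx": 0, "dy": 0, "dz": 0, "rx": 0, "ry": 0, "rz": 0}
    - {"dx": 0, "dy": 0, "dz": 0, "rx": 0, "ry": 0, "rz": 0}
  fingers: 0.0

```text
t: 11.9
eef_pos: [516.9, -181.5, 258.0]
tcp_rot: [3.141, -0.0, -0.01]
ft_force: [-0.2, 0.2, 1.4]
opening: 0.208
```

Run:
```python
from arm import *
st=env.state();print("home grip",st["eef_pos"],st["tcp_rot"],st["opening"])
q=np.array([-0.33989741,0.20348399,2.16288699,0.71844028,0.37898649,-2.6800351])
p,res=fit([(q,[417.4,-56.6,377.5])]); np.save("p.npy",p)
M=np.array([666,142.3,185.])
Rf=R.from_euler('z',np.pi)
def pose(O,yaw,tilt,roll):
    Rs=R.from_euler('ZYX',[yaw,-tilt,roll]);Rt=Rs*R.from_euler('y',np.pi)*Rf
    return O-35.3*Rs.apply([1,0,0])+1*Rs.apply([0,0,1])-171.3*Rt.apply([0,0,1]),Rt
u=R.from_euler('ZY',[.17,-np.radians(32)]).apply([1,0,0])
O1=M-155*u
qq=st["joints"]
# waypoints: lifted; mid; over; pre
W=[(np.array([552,-181.8,225]),-.0105,0,0),(np.array([490,-100,240]),0.05,.3,.15),(np.array([475,0,230]),.12,np.radians(32),.35),(O1+[-20,0,70],.17,np.radians(32),.35),(O1,.17,np.radians(32),.35)]
for w in W:
    P,Rt=pose(*w);qq,e=ik(P,Rt,p,qq);print(P.round(1),R.from_rotvec(Rt.as_rotvec()).as_euler('xyz').round(3),qq.round(2),round(e,3))
```

```text
home grip [ 516.94000092 -181.50598353  257.9515336 ] [ 3.14109053e+00 -2.48117929e-04 -9.85843433e-03] 0.2079974578601111
[ 516.7 -181.4  397.3] [-3.142  0.    -0.01 ] [-0.46  0.39  1.76  0.    0.99  1.12] 0.0
[ 407.3 -129.9  392.3] [-2.992 -0.3    0.05 ] [-0.52  0.21  2.07  0.44  0.73  0.67] 0.0
[367.2 -72.5 348.6] [-2.792 -0.559  0.12 ] [-0.5   0.22  2.28  1.07  0.7  -0.02] 0.0
[412.4  42.3 291.4] [-2.792 -0.559  0.17 ] [-0.15  0.38  2.28  1.47  0.51 -0.2 ] 0.0
[432.4  42.3 221.4] [-2.792 -0.559  0.17 ] [-0.15  0.56  2.28  1.81  0.52 -0.58] 0.0
```

Add to arm.py:
```python
Rf=R.from_euler('z',np.pi)
def pose(O,yaw,tilt,roll):
    Rs=R.from_euler('ZYX',[yaw,-tilt,roll]);Rt=Rs*R.from_euler('y',np.pi)*Rf
    return np.array(O)-35.3*Rs.apply([1,0,0])+1.6*Rs.apply([0,0,1])-171.3*Rt.apply([0,0,1]),Rt
T32=np.radians(32)
```

```text
(no output)
```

play_rows:
  increments:
    - {"dx": 0, "dy": 0, "dz": -8, "rx": 0, "ry": 0, "rz": 0}
    - {"dx": 0, "dy": 0, "dz": -20, "rx": 0, "ry": 0, "rz": 0}
    - {"dx": 0, "dy": 0, "dz": -40, "rx": 0, "ry": 0, "rz": 0}
    - {"dx": 0, "dy": 0, "dz": -60, "rx": 0, "ry": 0, "rz": 0}
    - {"dx": 0, "dy": 0, "dz": -85, "rx": 0, "ry": 0, "rz": 0}
    - {"dx": 0, "dy": 0, "dz": -110, "rx": 0, "ry": 0, "rz": 0}
    - {"dx": 0, "dy": 0, "dz": -130, "rx": 0, "ry": 0, "rz": 0}
    - {"dx": 0, "dy": 0, "dz": -140, "rx": 0, "ry": 0, "rz": 0}

```text
t: 12.57
eef_pos: [516.8, -181.3, 400.8]
tcp_rot: [3.14, -0.003, -0.01]
ft_force: [0.2, 0.2, -1.5]
opening: 0.211
```

Run:
```python
from arm import *
inc(*pose((490,-100,240),.05,.3,.15))
```

```text
t 12.57 pos [ 516.8 -181.3  400.8] j [-0.46  0.39  1.75 -0.    1.    1.12] f [ 0.2  0.2 -1.5] op 0.211
inc [-110.19  -50.25    7.51    1.53    2.79   -0.78] rows>= 2.9
```

play_rows:
  increments:
    - {"dx": -15, "dy": -7, "dz": 1, "rx": 0.2, "ry": 0.38, "rz": -0.1}
    - {"dx": -35, "dy": -16, "dz": 2.5, "rx": 0.5, "ry": 0.9, "rz": -0.25}
    - {"dx": -55, "dy": -25, "dz": 4, "rx": 0.77, "ry": 1.4, "rz": -0.39}
    - {"dx": -75, "dy": -34, "dz": 5, "rx": 1.04, "ry": 1.9, "rz": -0.53}
    - {"dx": -95, "dy": -43, "dz": 6.5, "rx": 1.3, "ry": 2.4, "rz": -0.67}
    - {"dx": -106, "dy": -48, "dz": 7, "rx": 1.46, "ry": 2.68, "rz": -0.75}
    - {"dx": -110, "dy": -50, "dz": 7.5, "rx": 1.53, "ry": 2.79, "rz": -0.78}

```text
t: 13.15
eef_pos: [405.7, -129.5, 392.7]
tcp_rot: [-2.99, -0.301, 0.05]
ft_force: [0.1, 0.1, -1.3]
opening: 0.21
```

Run:
```python
from arm import *
inc(*pose((475,0,235),.12,T32,.35))
```

```text
t 13.15 pos [ 405.7 -129.5  392.7] j [-0.52  0.21  2.08  0.44  0.74  0.67] f [ 0.1  0.1 -1.3] op 0.21
inc [-45.74 -53.97  34.88   2.16   2.24  -1.2 ] rows>= 2.8
```

play_rows:
  increments:
    - {"dx": -6, "dy": -7, "dz": 5, "rx": 0.3, "ry": 0.3, "rz": -0.17}
    - {"dx": -15, "dy": -18, "dz": 12, "rx": 0.72, "ry": 0.75, "rz": -0.4}
    - {"dx": -24, "dy": -28, "dz": 18, "rx": 1.1, "ry": 1.17, "rz": -0.62}
    - {"dx": -33, "dy": -39, "dz": 25, "rx": 1.55, "ry": 1.6, "rz": -0.86}
    - {"dx": -41, "dy": -48, "dz": 31, "rx": 1.93, "ry": 2.0, "rz": -1.07}
    - {"dx": -45, "dy": -53, "dz": 34, "rx": 2.1, "ry": 2.2, "rz": -1.18}
    - {"dx": -45.7, "dy": -54, "dz": 35, "rx": 2.16, "ry": 2.24, "rz": -1.2}

```text
t: 13.73
eef_pos: [366.8, -72.3, 353.3]
tcp_rot: [-2.789, -0.558, 0.12]
ft_force: [-0.7, -0.3, -0.7]
opening: 0.207
```

Run:
```python
from arm import *
M=np.array([666,142.3,185.]);u=R.from_euler('ZY',[.17,-T32]).apply([1,0,0])
O1=M-155*u; print(O1)
inc(*pose(O1+[-20,0,70],.17,T32,.35))
```

```text
[536.4473908  120.0614108  102.86251404]
t 13.73 pos [366.8 -72.3 353.3] j [-0.5   0.21  2.27  1.05  0.71  0.  ] f [-0.7 -0.3 -0.7] op 0.207
inc [ 17.25 -72.71 115.36   0.23  -0.14  -0.38] rows>= 3.3
```

play_rows:
  increments:
    - {"dx": 2, "dy": -8, "dz": 13, "rx": 0.03, "ry": -0.02, "rz": -0.04}
    - {"dx": 5, "dy": -20, "dz": 32, "rx": 0.06, "ry": -0.04, "rz": -0.1}
    - {"dx": 8, "dy": -34, "dz": 54, "rx": 0.11, "ry": -0.07, "rz": -0.18}
    - {"dx": 11, "dy": -48, "dz": 76, "rx": 0.15, "ry": -0.09, "rz": -0.25}
    - {"dx": 14.5, "dy": -61, "dz": 97, "rx": 0.19, "ry": -0.12, "rz": -0.32}
    - {"dx": 16.5, "dy": -70, "dz": 111, "rx": 0.22, "ry": -0.13, "rz": -0.36}
    - {"dx": 17.2, "dy": -72.7, "dz": 115, "rx": 0.23, "ry": -0.14, "rz": -0.38}

```text
t: 14.32
eef_pos: [413.1, 43.2, 291.2]
tcp_rot: [-2.791, -0.556, 0.172]
ft_force: [-0.3, 0.7, -1.1]
opening: 0.208
```

Run:
```python
from arm import *
M=np.array([666,142.3,185.]);u=R.from_euler('ZY',[.17,-T32]).apply([1,0,0])
O1=M-155*u
inc(*pose(O1,.17,T32,.35))
s=cam("scene");crop(s,200,140,320,260,5,"sp1.png")
t=cam("top");crop(t,150,90,270,220,4,"tp1.png")
```

```text
t 14.32 pos [413.1  43.2 291.2] j [-0.15  0.38  2.28  1.47  0.51 -0.2 ] f [-0.3  0.7 -1.1] op 0.208
inc [-2.083e+01  2.771e+01  6.294e+01 -1.000e-02  2.000e-02  1.000e-02] rows>= 1.7
```

View pics/sp1.png

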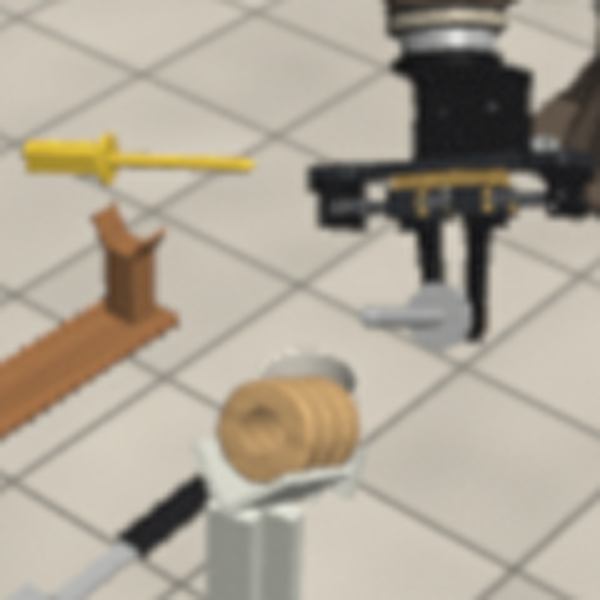

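View pics/tp1.png

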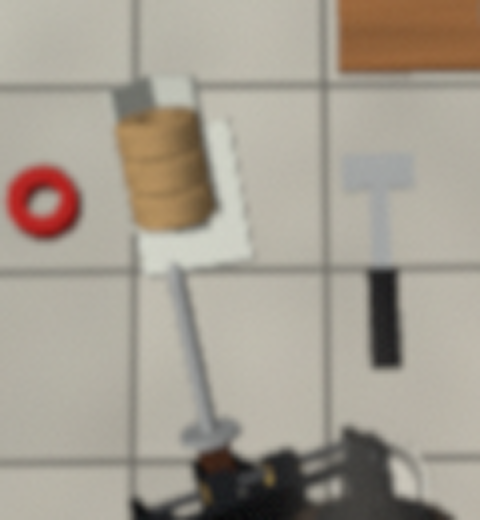

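play_rows:
  increments:
    - {"dx": -3, "dy": 4, "dz": 9, "rx": 0, "ry": 0, "rz": 0}
    - {"dx": -8, "dy": 11, "dz": 25, "rx": 0, "ry": 0, "rz": 0}
    - {"dx": -13, "dy": 18, "dz": 41, "rx": 0, "ry": 0, "rz": 0}
    - {"dx": -18, "dy": 24, "dz": 55, "rx": 0, "ry": 0.02, "rz": 0}
    - {"dx": -20.8, "dy": 27.7, "dz": 62.9, "rx": 0, "ry": 0.02, "rz": 0.01}
    - {"dx": -20.8, "dy": 27.7, "dz": 62.9, "rx": 0, "ry": 0.02, "rz": 0.01}
    - {"dx": -20.8, "dy": 27.7, "dz": 62.9, "rx": 0, "ry": 0.02, "rz": 0.01}

```text
t: 15.0
eef_pos: [431.8, 40.2, 222.9]
tcp_rot: [-2.79, -0.558, 0.168]
ft_force: [0.2, 0.4, -0.7]
opening: 0.211
```

Run:
```python
from arm import *
M=np.array([666,142.3,185.]);u=R.from_euler('ZY',[.17,-T32]).apply([1,0,0])
O1=M-155*u
inc(*pose(O1,.17,T32,.35))
s=cam("scene");crop(s,220,180,300,260,7,"sp2.png")
t=cam("top");crop(t,160,100,240,220,5,"tp2.png")
tip=O1+125*u;print("expected tip px top",proj(t,[tip,O1]),"scene",proj(s,[tip,O1]))
```

```text
t 15.0 pos [431.8  40.2 222.9] j [-0.15  0.56  2.28  1.8   0.52 -0.58] f [ 0.2  0.4 -0.7] op 0.211
inc [-0.   -1.23  1.69 -0.   -0.   -0.02] rows>= 0.1
expected tip px top [[196.00659059 154.79392331]
 [204.24621448 193.98765786]] scene [[267.02300155 224.43913719]
 [282.00496685 222.82975291]]
```

View pics/sp2.png

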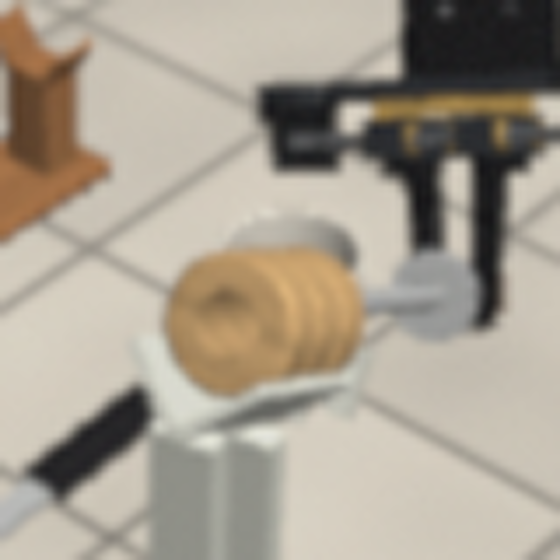

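View pics/tp2.png

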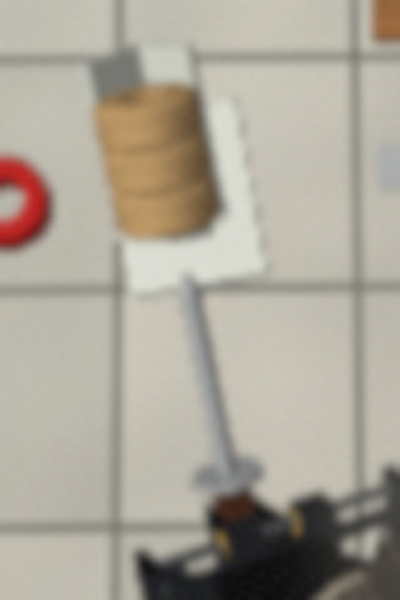

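Run:
```python
from arm import *
t=cam("top");s=cam("scene");im=t["image"].astype(float)
G=cv2.cvtColor(t["image"],cv2.COLOR_RGB2HSV)[:,:,1].astype(float)
for y in (160,165,170,175,180,185):
    print(y,t["image"][y,192:210].mean(1).round().astype(int).tolist(),G[y,192:210].astype(int).tolist())
for x in (270,271,272,273,274): print(x,s["image"][216:232,x].mean(1).round().astype(int).tolist())
inc(*pose(np.array([536.45,120.06,102.86]),.17,T32,.35))
```

```text
160 [190, 192, 190, 184, 172, 162, 144, 132, 151, 179, 188, 190, 190, 190, 191, 190, 190, 190] [21, 22, 21, 18, 9, 2, 4, 6, 20, 22, 21, 22, 22, 21, 22, 22, 21, 21]
165 [192, 195, 194, 191, 183, 171, 159, 144, 134, 153, 179, 191, 191, 193, 190, 190, 191, 191] [23, 20, 23, 22, 19, 10, 3, 4, 6, 19, 21, 23, 22, 21, 22, 21, 21, 21]
170 [193, 193, 192, 193, 191, 185, 174, 162, 146, 131, 148, 179, 190, 191, 192, 192, 192, 192] [22, 22, 22, 23, 22, 17, 12, 3, 3, 6, 17, 21, 21, 21, 22, 22, 22, 22]
175 [193, 192, 192, 192, 192, 190, 183, 170, 161, 146, 131, 149, 179, 190, 191, 192, 193, 194] [22, 23, 22, 21, 21, 21, 18, 10, 3, 2, 4, 17, 21, 22, 22, 22, 22, 23]
180 [190, 191, 188, 188, 188, 188, 187, 181, 170, 162, 146, 132, 148, 177, 190, 192, 191, 192] [22, 22, 21, 21, 21, 21, 20, 18, 10, 3, 3, 4, 15, 21, 21, 22, 22, 22]
185 [186, 186, 186, 186, 186, 186, 185, 185, 181, 172, 163, 149, 134, 148, 177, 189, 190, 189] [22, 22, 21, 21, 21, 21, 23, 21, 18, 12, 5, 2, 4, 15, 21, 23, 22, 23]
270 [125, 133, 156, 175, 167, 158, 155, 152, 149, 146, 140, 134, 130, 130, 140, 158]
271 [178, 184, 193, 190, 182, 170, 161, 151, 144, 148, 152, 150, 145, 154, 173, 180]
272 [202, 203, 204, 201, 195, 180, 168, 151, 143, 166, 181, 175, 159, 167, 179, 179]
273 [203, 203, 203, 202, 198, 183, 169, 148, 147, 185, 188, 167, 160, 176, 185, 185]
274 [201, 202, 203, 203, 197, 183, 168, 146, 149, 181, 173, 157, 171, 186, 190, 190]
t 15.2 pos [431.6  40.7 223.5] j [-0.15  0.56  2.28  1.81  0.52 -0.58] f [ 0.1 -0.1 -1.3] op 0.205
inc [-0.23 -0.48  2.04 -0.   -0.02 -0.  ] rows>= 0.1
```

Top view: the shaft lies within 0.3 px of the ring axis. Scene view: it is about 0.9 px (2 mm) high, which agrees with the pose error of 2 mm along tool z. I'll correct that and advance along tool x.

play_rows:
  increments:
    - {"dx": 0, "dy": -0.5, "dz": 2, "rx": 0, "ry": 0, "rz": 0}
    - {"dx": 5, "dy": -0.5, "dz": 2, "rx": 0, "ry": 0, "rz": 0}
    - {"dx": 15, "dy": -0.5, "dz": 2, "rx": 0, "ry": 0, "rz": 0}
    - {"dx": 25, "dy": -0.5, "dz": 2, "rx": 0, "ry": 0, "rz": 0}
    - {"dx": 35, "dy": -0.5, "dz": 2, "rx": 0, "ry": 0, "rz": 0}
    - {"dx": 45, "dy": -0.5, "dz": 2, "rx": 0, "ry": 0, "rz": 0}
    - {"dx": 55, "dy": -0.5, "dz": 2, "rx": 0, "ry": 0, "rz": 0}
    - {"dx": 60, "dy": -0.5, "dz": 2, "rx": 0, "ry": 0, "rz": 0}

```text
t: 15.87
eef_pos: [483.2, 50.8, 254.9]
tcp_rot: [-2.792, -0.562, 0.17]
ft_force: [-0.6, 0.2, -0.9]
opening: 0.209
```

Run:
```python
from arm import *
M=np.array([666,142.3,185.]);u=R.from_euler('ZY',[.17,-T32]).apply([1,0,0])
for b in (60,14): inc(*pose(M-b*u,.17,T32,.35))
```

```text
t 15.87 pos [483.2  50.8 254.9] j [-0.11  0.52  2.14  1.53  0.49 -0.22] f [-0.6  0.2 -0.9] op 0.209
inc [ 3.359e+01  3.000e-01  6.100e-01 -0.000e+00 -3.000e-02  1.000e-02] rows>= 0.8
t 15.87 pos [483.2  50.8 254.9] j [-0.11  0.52  2.14  1.53  0.49 -0.22] f [-0.6  0.2 -0.9] op 0.209
inc [ 7.959e+01  3.500e-01  7.500e-01 -0.000e+00 -3.000e-02  1.000e-02] rows>= 1.9
```

No contact so far. Continuing in.

play_rows:
  increments:
    - {"dx": 6, "dy": 0.3, "dz": 0.5, "rx": 0, "ry": -0.03, "rz": 0}
    - {"dx": 14, "dy": 0.3, "dz": 0.7, "rx": 0, "ry": -0.03, "rz": 0}
    - {"dx": 22, "dy": 0.3, "dz": 0.7, "rx": 0, "ry": -0.03, "rz": 0}
    - {"dx": 30, "dy": 0.3, "dz": 0.7, "rx": 0, "ry": -0.03, "rz": 0}
    - {"dx": 38, "dy": 0.3, "dz": 0.7, "rx": 0, "ry": -0.03, "rz": 0}
    - {"dx": 45, "dy": 0.3, "dz": 0.7, "rx": 0, "ry": -0.03, "rz": 0}
    - {"dx": 50, "dy": 0.3, "dz": 0.7, "rx": 0, "ry": -0.03, "rz": 0}
    - {"dx": 50, "dy": 0.3, "dz": 0.7, "rx": 0, "ry": -0.03, "rz": 0}

```text
t: 16.53
eef_pos: [525.8, 58.3, 281.7]
tcp_rot: [-2.793, -0.56, 0.172]
ft_force: [-0.8, -0.6, -1.2]
opening: 0.205
```

Run:
```python
from arm import *
M=np.array([666,142.3,185.]);u=R.from_euler('ZY',[.17,-T32]).apply([1,0,0])
inc(*pose(M-14*u,.17,T32,.35))
s=cam("scene");crop(s,220,180,300,260,7,"sp3.png")
t=cam("top");crop(t,160,90,240,210,5,"tp3.png")
```

```text
t 16.53 pos [525.8  58.3 281.7] j [-0.09  0.51  2.02  1.29  0.5   0.07] f [-0.8 -0.6 -1.2] op 0.205
inc [ 2.871e+01  3.700e-01  3.700e-01  0.000e+00 -1.000e-02  2.000e-02] rows>= 0.7
```

View pics/sp3.png

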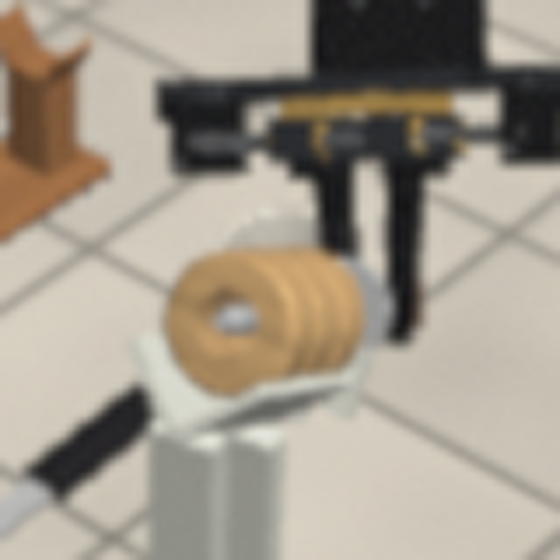

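View pics/tp3.png

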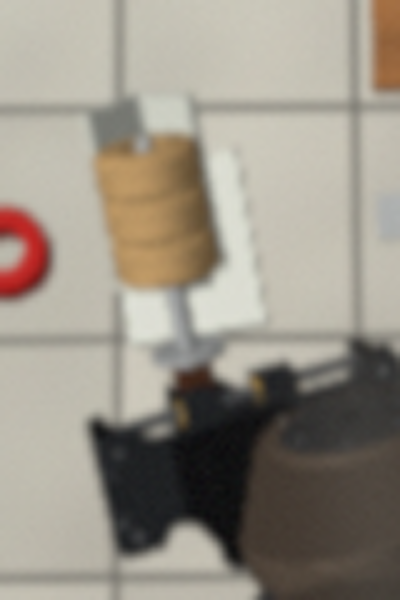

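The shaft tip shows inside the top ring's hole at scene crop (237,317) and top crop (141,143). The force is near zero. 28 mm more.

play_rows:
  increments:
    - {"dx": 6, "dy": 0.3, "dz": 0.3, "rx": 0, "ry": 0, "rz": 0}
    - {"dx": 13, "dy": 0.3, "dz": 0.3, "rx": 0, "ry": 0, "rz": 0}
    - {"dx": 19, "dy": 0.3, "dz": 0.3, "rx": 0, "ry": 0, "rz": 0}
    - {"dx": 24, "dy": 0.3, "dz": 0.3, "rx": 0, "ry": 0, "rz": 0}
    - {"dx": 28, "dy": 0.3, "dz": 0.3, "rx": 0, "ry": 0, "rz": 0}
    - {"dx": 28, "dy": 0.3, "dz": 0.3, "rx": 0, "ry": 0, "rz": 0}
    - {"dx": 28, "dy": 0.3, "dz": 0.3, "rx": 0, "ry": 0, "rz": 0}
    - {"dx": 28, "dy": 0.3, "dz": 0.3, "rx": 0, "ry": 0, "rz": 0}

```text
t: 17.3
eef_pos: [548.3, 62.0, 295.3]
tcp_rot: [-2.792, -0.558, 0.171]
ft_force: [-0.1, 0.7, -2.5]
opening: 0.213
```

Run:
```python
from arm import *
M=np.array([666,142.3,185.]);u=R.from_euler('ZY',[.17,-T32]).apply([1,0,0])
inc(*pose(M-14*u,.17,T32,.35))
t=cam("top");s=cam("scene")
a=np.hstack([cv2.resize(t["image"][90:210,160:240],None,fx=4,fy=4,interpolation=cv2.INTER_CUBIC),cv2.resize(s["image"][160:280,220:300],None,fx=4,fy=4,interpolation=cv2.INTER_CUBIC)])
cv2.imwrite("pics/p4.png",a[:,:,::-1])
p=np.load("p.npy");q=env.state()["joints"]
# lift check: perpendicular, then keep roll-> 0
from arm import pose
Rs=R.from_euler('ZYX',[.17,-T32,.35]);zs=R.from_euler('ZY',[.17,-T32]).apply([0,0,1]);print("perp dir in tool",(pose(M,.17,T32,.35)[1]).inv().apply(zs))
for L in (20,60,100):
    P,Rt=pose(M-14*u+L*zs,.17,T32,.35);q,e=ik(P,Rt,p,q);print(P.round(1),q.round(2),round(e,3))
```

```text
t 17.3 pos [548.3  62.  295.3] j [-0.08  0.51  1.96  1.18  0.51  0.2 ] f [-0.1  0.7 -2.5] op 0.213
inc [ 2.14  0.04 -0.21 -0.    0.    0.01] rows>= 0.1
perp dir in tool [ 8.84275767e-17 -3.42897807e-01 -9.39372713e-01]
[539.6  60.4 313.6] [-0.08  0.47  1.96  1.13  0.53  0.27] 0.0
[518.7  56.9 347.5] [-0.09  0.39  1.98  1.04  0.56  0.36] 0.0
[497.8  53.3 381.4] [-0.1   0.31  1.99  0.95  0.61  0.46] 0.0
```

View pics/p4.png

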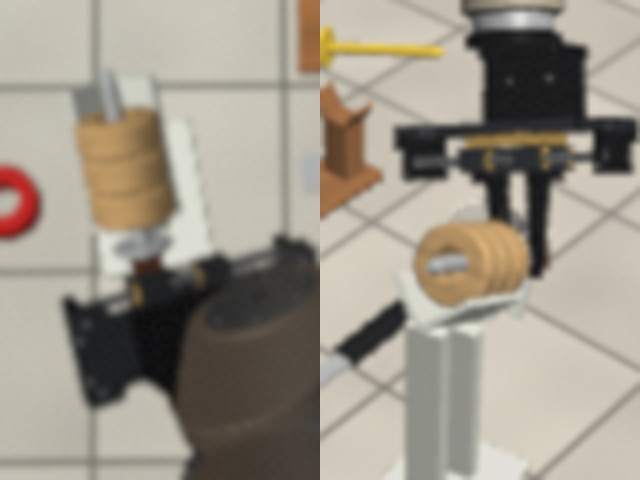

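The shaft is through all three rings: the tip sticks out above the top ring at left crop (107,90), and the guard is just under the lowest ring at (143,245). Now lifting perpendicular to the slope.

play_rows:
  increments:
    - {"dx": 0, "dy": -1, "dz": -3, "rx": 0, "ry": 0, "rz": 0}
    - {"dx": 0, "dy": -2, "dz": -6, "rx": 0, "ry": 0, "rz": 0}
    - {"dx": 0, "dy": -3.3, "dz": -9, "rx": 0, "ry": 0, "rz": 0}
    - {"dx": 0, "dy": -4.7, "dz": -13, "rx": 0, "ry": 0, "rz": 0}
    - {"dx": 0, "dy": -6.5, "dz": -18, "rx": 0, "ry": 0, "rz": 0}
    - {"dx": 0, "dy": -8.4, "dz": -23, "rx": 0, "ry": 0, "rz": 0}
    - {"dx": 0, "dy": -10.2, "dz": -28, "rx": 0, "ry": 0, "rz": 0}
    - {"dx": 0, "dy": -11, "dz": -30, "rx": 0, "ry": 0, "rz": 0}

```text
t: 18.07
eef_pos: [531.3, 59.2, 323.4]
tcp_rot: [-2.792, -0.559, 0.172]
ft_force: [-0.1, 0.5, -2.2]
opening: 0.208
```

```bash
cat > pic2.py <<'E'
from arm import *
import sys
def two(name,tb,sb,k=4):
    t=cam("top");s=cam("scene")
    a=np.hstack([cv2.resize(c["image"][b[1]:b[3],b[0]:b[2]],None,fx=k,fy=k,interpolation=cv2.INTER_CUBIC) for c,b in((t,tb),(s,sb))])
    cv2.imwrite("pics/"+name,a[:,:,::-1]); st=env.state();print(st["t"],st["eef_pos"].round(1),st["tcp_rot"].round(3),st["ft_force"].round(1),st["moment"].round(2),st["joints"].round(2))
E
python3 -c "
from pic2 import *
two('p5.png',(160,90,240,210),(220,160,300,280))"
```

```text
18.1667 [531.4  59.2 323. ] [-2.792 -0.559  0.172] [-0.1 -0.5 -2.1] [-0.45  0.7  -0.05] [-0.08  0.45  1.97  1.11  0.54  0.28]
```

View pics/p5.png

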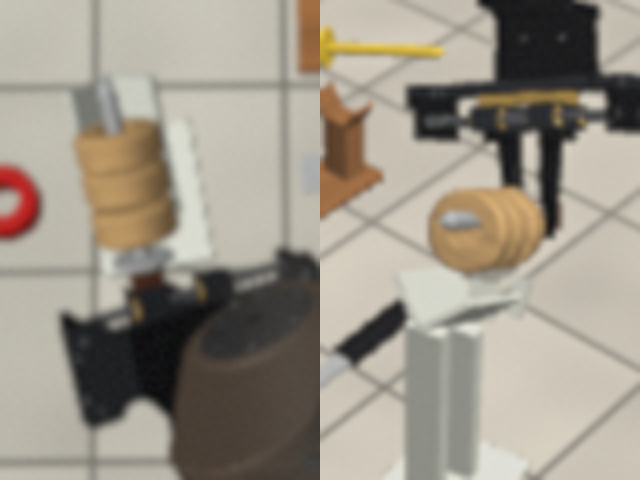

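All three rings hang on the shaft, clear of the chute. Lifting further and pausing.

play_rows:
  increments:
    - {"dx": 0, "dy": -2, "dz": -6, "rx": 0, "ry": 0, "rz": 0}
    - {"dx": 0, "dy": -5, "dz": -14, "rx": 0, "ry": 0, "rz": 0}
    - {"dx": 0, "dy": -9, "dz": -24, "rx": 0, "ry": 0, "rz": 0}
    - {"dx": 0, "dy": -13, "dz": -36, "rx": 0, "ry": 0, "rz": 0}
    - {"dx": 0, "dy": -17, "dz": -48, "rx": 0, "ry": 0, "rz": 0}
    - {"dx": 0, "dy": -20, "dz": -56, "rx": 0, "ry": 0, "rz": 0}
    - {"dx": 0, "dy": -22, "dz": -60, "rx": 0, "ry": 0, "rz": 0}
    - {"dx": 0, "dy": -22, "dz": -60, "rx": 0, "ry": 0, "rz": 0}

```text
t: 18.83
eef_pos: [497.6, 53.6, 378.2]
tcp_rot: [-2.793, -0.561, 0.172]
ft_force: [0.2, -1.2, -2.9]
opening: 0.209
```

play_rows:
  increments:
    - {"dx": 0, "dy": 0, "dz": 0, "rx": 0, "ry": 0, "rz": 0}
    - {"dx": 0, "dy": 0, "dz": 0, "rx": 0, "ry": 0, "rz": 0}
    - {"dx": 0, "dy": 0, "dz": 0, "rx": 0, "ry": 0, "rz": 0}
    - {"dx": 0, "dy": 0, "dz": 0, "rx": 0, "ry": 0, "rz": 0}

```text
t: 19.17
eef_pos: [497.8, 53.6, 377.7]
tcp_rot: [-2.792, -0.56, 0.172]
ft_force: [0.5, -0.4, -2.4]
opening: 0.205
```

```bash
python3 -c "
from pic2 import *
two('p6.png',(160,90,240,210),(220,140,300,260))
p=np.load('p.npy');q=env.state()['joints']
W=[((570,60,290),.12,.4,.3),((500,-40,290),.08,.3,.2),((500,-120,270),.03,.2,.1),((552.2,-181.8,225),-.0105,0.0,0),((552.2,-181.8,225),-.0105,0.04,0)]
for w in W:
    P,Rt=pose(*w);q,e=ik(P,Rt,p,q);print(P.round(1),q.round(2),round(e,3))
st=env.state();Rt=R.from_euler('xyz',st['tcp_rot']);Rs=Rt*(R.from_euler('y',np.pi)*Rf).inv();G=st['eef_pos']+171.3*Rt.apply([0,0,1]);print('O now',G+35.3*Rs.apply([1,0,0]))
inc(*pose(*W[0]))
"
```

```text
19.2667 [497.7  53.6 377.8] [-2.793 -0.56   0.172] [ 0.3  0.6 -2.6] [-0.47  0.69 -0.01] [-0.1   0.32  2.    0.97  0.6   0.44]
[480.   -2.3 428.4] [-0.21  0.23  1.94  0.6   0.79  0.79] 0.0
[419.2 -80.9 441.5] [-0.41  0.14  2.01  0.42  0.87  0.8 ] 0.0
[ 431.8 -139.3  431.6] [-0.49  0.2   1.95  0.24  0.88  0.9 ] 0.0
[ 516.9 -181.4  397.9] [-0.46  0.39  1.76 -0.    1.    1.12] 0.0
[ 510.  -181.4  396.4] [-0.47  0.38  1.78  0.02  0.95  1.1 ] 0.0
O now [601.46426018 131.01844275 260.22589588]
t 19.27 pos [497.7  53.6 377.8] j [-0.1   0.32  2.    0.97  0.6   0.44] f [ 0.3  0.6 -2.6] op 0.209
inc [  3.95  29.33 -71.55  -0.7   -1.31   0.9 ] rows>= 1.9
```

View pics/p6.png

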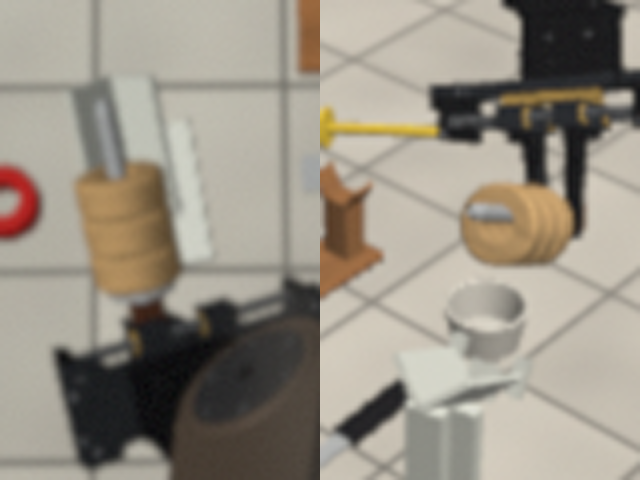

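The rings have slid down to the guard and the chute is empty. Carrying back towards the stand with the tip up.

play_rows:
  increments:
    - {"dx": 0.3, "dy": 2, "dz": -5, "rx": -0.05, "ry": -0.1, "rz": 0.06}
    - {"dx": 1, "dy": 6, "dz": -14, "rx": -0.14, "ry": -0.26, "rz": 0.18}
    - {"dx": 1.7, "dy": 12, "dz": -28, "rx": -0.28, "ry": -0.52, "rz": 0.36}
    - {"dx": 2.4, "dy": 18, "dz": -43, "rx": -0.42, "ry": -0.79, "rz": 0.54}
    - {"dx": 3.2, "dy": 24, "dz": -57, "rx": -0.56, "ry": -1.05, "rz": 0.72}
    - {"dx": 3.7, "dy": 27.5, "dz": -67, "rx": -0.66, "ry": -1.23, "rz": 0.84}
    - {"dx": 4, "dy": 29.3, "dz": -71.5, "rx": -0.7, "ry": -1.31, "rz": 0.9}

```text
t: 19.85
eef_pos: [479.9, -3.0, 429.2]
tcp_rot: [-2.843, -0.4, 0.119]
ft_force: [0.2, 1.0, -3.2]
opening: 0.208
```

```bash
python3 -c "
from arm import *
inc(*pose((500,-40,290),.08,.3,.2))"
```

```text
t 19.85 pos [479.9  -3.  429.2] j [-0.21  0.23  1.94  0.6   0.79  0.79] f [ 0.2  1.  -3.2] op 0.208
inc [-59.29  55.77 -57.34  -1.07  -0.84   0.58] rows>= 2.4
```

play_rows:
  increments:
    - {"dx": -5, "dy": 5, "dz": -5, "rx": -0.09, "ry": -0.07, "rz": 0.05}
    - {"dx": -13, "dy": 12, "dz": -12.6, "rx": -0.23, "ry": -0.18, "rz": 0.13}
    - {"dx": -23, "dy": 22, "dz": -22, "rx": -0.42, "ry": -0.33, "rz": 0.22}
    - {"dx": -34, "dy": 32, "dz": -33, "rx": -0.61, "ry": -0.48, "rz": 0.33}
    - {"dx": -45, "dy": 42, "dz": -43, "rx": -0.81, "ry": -0.64, "rz": 0.44}
    - {"dx": -54, "dy": 51, "dz": -52, "rx": -0.97, "ry": -0.77, "rz": 0.53}
    - {"dx": -59, "dy": 55.7, "dz": -57, "rx": -1.07, "ry": -0.84, "rz": 0.58}

```text
t: 20.43
eef_pos: [418.3, -81.7, 441.1]
tcp_rot: [-2.943, -0.298, 0.079]
ft_force: [0.7, 0.3, -1.6]
opening: 0.207
```

```bash
python3 -c "
from arm import *
inc(*pose((510,-130,260),.02,.2,.1))"
```

```text
t 20.43 pos [418.3 -81.7 441.1] j [-0.41  0.14  2.01  0.42  0.87  0.8 ] f [ 0.7  0.3 -1.6] op 0.207
inc [11.39 71.92  9.91 -1.08 -0.85  0.68] rows>= 1.8
```

play_rows:
  increments:
    - {"dx": 1, "dy": 6, "dz": 1, "rx": -0.09, "ry": -0.07, "rz": 0.06}
    - {"dx": 2.5, "dy": 16, "dz": 2.2, "rx": -0.24, "ry": -0.19, "rz": 0.15}
    - {"dx": 4.5, "dy": 28, "dz": 4, "rx": -0.42, "ry": -0.33, "rz": 0.26}
    - {"dx": 6.5, "dy": 41, "dz": 5.6, "rx": -0.62, "ry": -0.48, "rz": 0.39}
    - {"dx": 8.6, "dy": 54, "dz": 7.4, "rx": -0.81, "ry": -0.64, "rz": 0.51}
    - {"dx": 10.5, "dy": 66, "dz": 9, "rx": -0.99, "ry": -0.78, "rz": 0.62}
    - {"dx": 11.4, "dy": 72, "dz": 10, "rx": -1.08, "ry": -0.85, "rz": 0.68}

```text
t: 21.02
eef_pos: [442.6, -149.9, 420.5]
tcp_rot: [-3.042, -0.198, 0.019]
ft_force: [0.7, 0.1, -2.9]
opening: 0.208
```

```bash
python3 -c "
from arm import *
inc(*pose((552,-181.8,195),-.0105,.08,0))"
```

```text
t 21.02 pos [ 442.6 -149.9  420.5] j [-0.5   0.23  1.94  0.24  0.86  0.89] f [ 0.7  0.1 -2.9] op 0.208
inc [47.61 38.97 63.06 -0.99 -1.11  0.34] rows>= 2.1
```

play_rows:
  increments:
    - {"dx": 4, "dy": 3, "dz": 5, "rx": -0.08, "ry": -0.09, "rz": 0.03}
    - {"dx": 10, "dy": 8, "dz": 13, "rx": -0.2, "ry": -0.22, "rz": 0.07}
    - {"dx": 18, "dy": 15, "dz": 24, "rx": -0.38, "ry": -0.42, "rz": 0.13}
    - {"dx": 27, "dy": 22, "dz": 36, "rx": -0.56, "ry": -0.63, "rz": 0.19}
    - {"dx": 36, "dy": 29, "dz": 47, "rx": -0.74, "ry": -0.83, "rz": 0.25}
    - {"dx": 43, "dy": 35, "dz": 57, "rx": -0.9, "ry": -1.0, "rz": 0.31}
    - {"dx": 47.6, "dy": 39, "dz": 63, "rx": -0.99, "ry": -1.11, "rz": 0.34}
    - {"dx": 47.6, "dy": 39, "dz": 63, "rx": -0.99, "ry": -1.11, "rz": 0.34}

```text
t: 21.68
eef_pos: [504.1, -181.4, 362.9]
tcp_rot: [-3.141, -0.078, -0.011]
ft_force: [0.4, 0.5, -2.2]
opening: 0.21
```

```bash
python3 -c "
from pic2 import *
two('p7.png',(270,110,340,230),(150,120,250,240))
inc((516.94,-181.5,300),toolR(-.01)*Rf)"
```

```text
21.7833 [ 503.1 -181.   364.2] [-3.141 -0.079 -0.01 ] [-0.2  1.  -2.6] [ 0.02  0.36 -0.02] [-0.47  0.4   1.84  0.05  0.83  1.07]
t 21.78 pos [ 503.1 -181.   364.2] j [-0.47  0.4   1.84  0.05  0.83  1.07] f [-0.2  1.  -2.6] op 0.208
inc [ 8.750e+00  3.900e-01  6.513e+01 -1.000e-02 -7.600e-01 -0.000e+00] rows>= 1.6
```

View pics/p7.png

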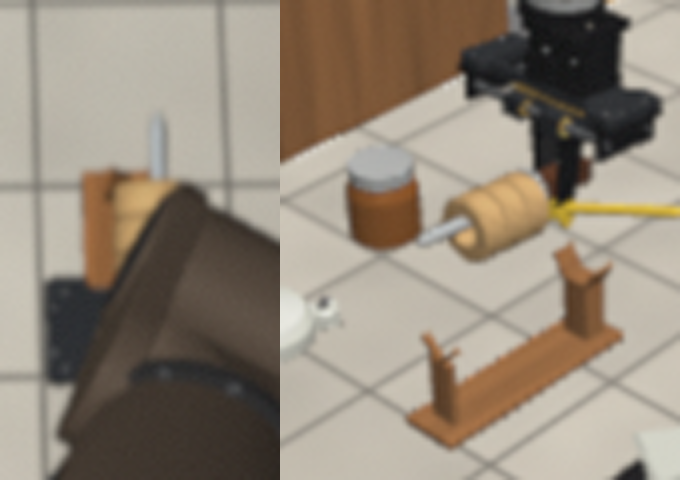

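```bash
python3 -c "
from arm import *
t=cam('top');s=cam('scene');st=env.state();Rt=R.from_euler('xyz',st['tcp_rot']);Rs=Rt*(R.from_euler('y',np.pi)*Rf).inv();G=st['eef_pos']+171.3*Rt.apply([0,0,1])
for sl in (0,.03,.06):
    R2=Rs*R.from_euler('y',sl); tip=G+160.3*R2.apply([1,0,0])-1.6*R2.apply([0,0,1]); print(sl,tip.round(1),proj(t,tip).round(1),proj(s,tip).round(1))
print(tri(t,[(309.2,138.2)],s,[(184.5,180.7)]))
crop(s,160,150,220,200,10,'tipz.png')
"
```

```text
0 [ 676.4 -182.8  205.5] [[308.8 138.1]] [[184.7 180.1]]
0.03 [ 676.7 -182.8  200.7] [[308.5 138.5]] [[184.7 181.4]]
0.06 [ 676.8 -182.8  195.9] [[308.2 138.9]] [[184.8 182.6]]
(array([ 676.64152457, -184.15215451,  202.90662685]), np.float64(0.6863447652631535))
```

View pics/tipz.png

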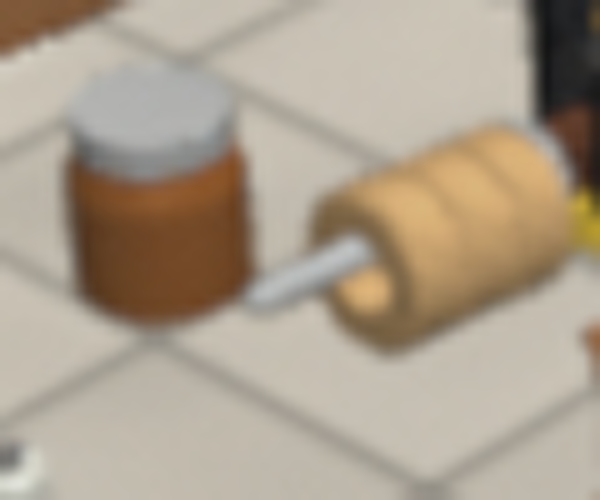

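The tip in the picture agrees with the tool pose to under 3 mm, so there was no real slip. Levelling and descending.

play_rows:
  increments:
    - {"dx": 1, "dy": 0, "dz": 5, "rx": 0, "ry": -0.07, "rz": 0}
    - {"dx": 2.5, "dy": 0.1, "dz": 14, "rx": 0, "ry": -0.17, "rz": 0}
    - {"dx": 4, "dy": 0.2, "dz": 25, "rx": 0, "ry": -0.28, "rz": 0}
    - {"dx": 5, "dy": 0.3, "dz": 36, "rx": 0, "ry": -0.4, "rz": 0}
    - {"dx": 6.5, "dy": 0.4, "dz": 47, "rx": 0, "ry": -0.52, "rz": 0}
    - {"dx": 8, "dy": 0.4, "dz": 57, "rx": 0, "ry": -0.62, "rz": 0}
    - {"dx": 8.7, "dy": 0.4, "dz": 63, "rx": 0, "ry": -0.68, "rz": 0}
    - {"dx": 8.7, "dy": 0.4, "dz": 63, "rx": 0, "ry": -0.68, "rz": 0}

```text
t: 22.55
eef_pos: [516.6, -181.5, 301.1]
tcp_rot: [-3.14, -0.006, -0.01]
ft_force: [0.1, -0.2, -2.7]
opening: 0.205
```

```bash
python3 -c "
from arm import *
inc((516.94,-181.5,257.5),toolR(-.01)*Rf)"
```

```text
t 22.55 pos [ 516.6 -181.5  301.1] j [-0.46  0.51  1.86  0.01  0.76  1.12] f [ 0.1 -0.2 -2.7] op 0.205
inc [ 2.000e-02  5.000e-02  4.359e+01 -1.000e-02 -6.000e-02 -0.000e+00] rows>= 1.0
```

play_rows:
  increments:
    - {"dx": 0, "dy": 0, "dz": 4, "rx": 0, "ry": 0, "rz": 0}
    - {"dx": 0, "dy": 0, "dz": 10, "rx": 0, "ry": 0, "rz": 0}
    - {"dx": 0, "dy": 0, "dz": 18, "rx": 0, "ry": 0, "rz": 0}
    - {"dx": 0, "dy": 0, "dz": 25, "rx": 0, "ry": 0, "rz": 0}
    - {"dx": 0, "dy": 0, "dz": 31, "rx": 0, "ry": -0.03, "rz": 0}
    - {"dx": 0, "dy": 0, "dz": 36, "rx": 0, "ry": -0.05, "rz": 0}
    - {"dx": 0, "dy": 0, "dz": 39, "rx": 0, "ry": -0.06, "rz": 0}
    - {"dx": 0, "dy": 0, "dz": 39, "rx": 0, "ry": -0.06, "rz": 0}

```text
t: 23.22
eef_pos: [516.8, -181.5, 261.4]
tcp_rot: [-3.14, 0.001, -0.01]
ft_force: [-0.3, -0.0, -2.4]
opening: 0.212
```

```bash
python3 -c "
from arm import *
inc((516.94,-181.5,257.5),toolR(-.01)*Rf)
s=cam('scene');crop(s,160,150,250,240,6,'pl1.png')"
```

```text
t 23.22 pos [ 516.8 -181.5  261.4] j [-0.46  0.57  1.89  0.    0.68  1.12] f [-0.3 -0.  -2.4] op 0.212
inc [ 0.11  0.05  3.89 -0.01  0.01 -0.  ] rows>= 0.1
```

View pics/pl1.png

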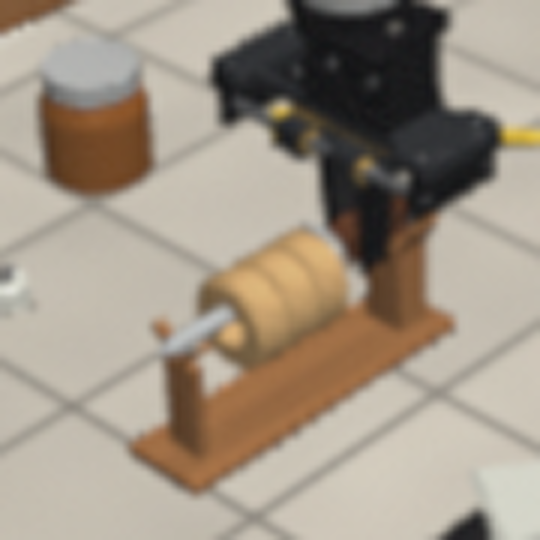

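The shaft tip is entering the front fork at crop (165,345), and the rings sit against the guard, clear of the base. Lowering the last 4 mm.

play_rows:
  increments:
    - {"dx": 0, "dy": 0, "dz": 1, "rx": 0, "ry": 0, "rz": 0}
    - {"dx": 0, "dy": 0, "dz": 2, "rx": 0, "ry": 0, "rz": 0}
    - {"dx": 0, "dy": 0, "dz": 3, "rx": 0, "ry": 0, "rz": 0}
    - {"dx": 0, "dy": 0, "dz": 3.6, "rx": 0, "ry": 0, "rz": 0}
    - {"dx": 0, "dy": 0, "dz": 3.6, "rx": 0, "ry": 0, "rz": 0}
    - {"dx": 0, "dy": 0, "dz": 3.6, "rx": 0, "ry": 0, "rz": 0}

```text
t: 23.77
eef_pos: [516.9, -181.5, 258.3]
tcp_rot: [-3.14, 0.0, -0.01]
ft_force: [-0.7, 0.9, -1.3]
opening: 0.206
```

```bash
python3 -c "
from arm import *
inc((516.94,-181.5,257.5),toolR(-.01)*Rf)
s=cam('scene');crop(s,160,150,250,240,6,'pl2.png')"
```

```text
t 23.77 pos [ 516.9 -181.5  258.3] j [-0.46  0.58  1.89  0.    0.68  1.12] f [-0.7  0.9 -1.3] op 0.206
inc [ 0.03  0.02  0.76 -0.01  0.   -0.  ] rows>= 0.0
```

View pics/pl2.png

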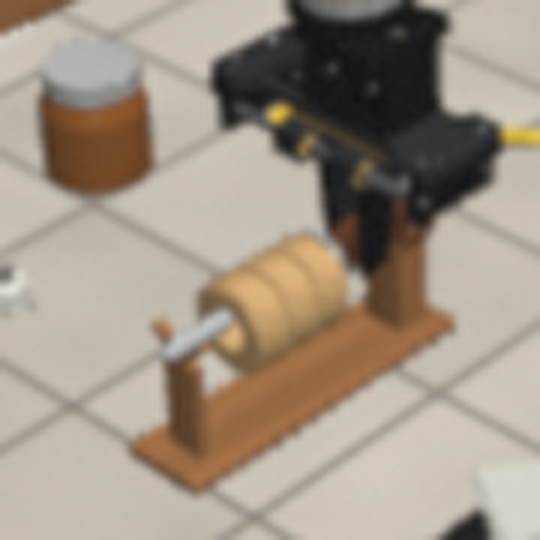

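play_rows:
  increments:
    - {"dx": 0, "dy": 0, "dz": 0.8, "rx": 0, "ry": 0, "rz": 0}
    - {"dx": 0, "dy": 0, "dz": 0.8, "rx": 0, "ry": 0, "rz": 0}
    - {"dx": 0, "dy": 0, "dz": 0.8, "rx": 0, "ry": 0, "rz": 0}

```text
t: 24.07
eef_pos: [516.9, -181.5, 257.9]
tcp_rot: [-3.141, -0.0, -0.01]
ft_force: [-2.5, 1.3, 5.2]
opening: 0.205
```

play_rows:
  increments:
    - {"dx": 0, "dy": 0, "dz": 0, "rx": 0, "ry": 0, "rz": 0}
    - {"dx": 0, "dy": 0, "dz": 0, "rx": 0, "ry": 0, "rz": 0}
    - {"dx": 0, "dy": 0, "dz": 0, "rx": 0, "ry": 0, "rz": 0}
    - {"dx": 0, "dy": 0, "dz": 0, "rx": 0, "ry": 0, "rz": 0}
    - {"dx": 0, "dy": 0, "dz": 0, "rx": 0, "ry": 0, "rz": 0}
    - {"dx": 0, "dy": 0, "dz": 0, "rx": 0, "ry": 0, "rz": 0}
  fingers: 0.6

```text
t: 24.57
eef_pos: [516.9, -181.5, 257.8]
tcp_rot: [-3.141, -0.0, -0.01]
ft_force: [-0.4, -0.4, -0.1]
opening: 0.563
```

play_rows:
  increments:
    - {"dx": 0, "dy": 0, "dz": -5, "rx": 0, "ry": 0, "rz": 0}
    - {"dx": 0, "dy": 0, "dz": -15, "rx": 0, "ry": 0, "rz": 0}
    - {"dx": 0, "dy": 0, "dz": -30, "rx": 0, "ry": 0, "rz": 0}
    - {"dx": 0, "dy": 0, "dz": -50, "rx": 0, "ry": 0, "rz": 0}
    - {"dx": 0, "dy": 0, "dz": -75, "rx": 0, "ry": 0, "rz": 0}
    - {"dx": 0, "dy": 0, "dz": -100, "rx": 0, "ry": 0, "rz": 0}
    - {"dx": 0, "dy": 0, "dz": -125, "rx": 0, "ry": 0, "rz": 0}
    - {"dx": 0, "dy": 0, "dz": -140, "rx": 0, "ry": 0, "rz": 0}

```text
t: 25.23
eef_pos: [516.7, -181.5, 401.4]
tcp_rot: [3.141, -0.003, -0.01]
ft_force: [1.1, -0.0, 0.9]
opening: 0.597
```

```bash
python3 -c "
from pic2 import *
two('p8.png',(270,130,350,230),(160,150,250,250))"
```

```text
25.3333 [ 516.8 -181.5  401.3] [ 3.14  -0.005 -0.01 ] [-0.6  0.8 -0.4] [-0.02  0.18 -0.  ] [-0.46  0.38  1.75  0.    1.    1.12]
```

View pics/p8.png

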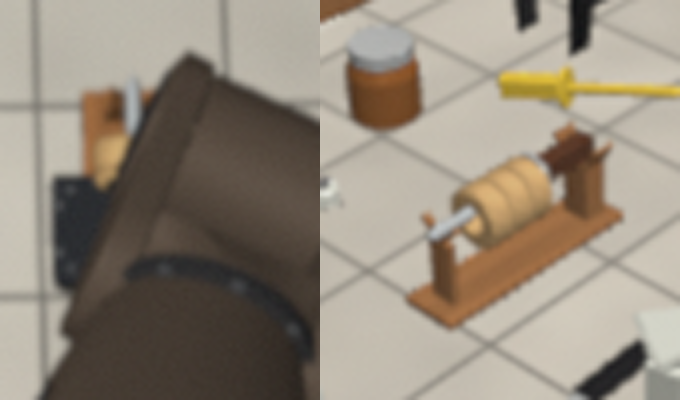

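Released. The skewer lies in both forks with all three rings between the guard and the front fork. I'll move the arm aside so the top camera can check.

play_rows:
  increments:
    - {"dx": -8, "dy": -20, "dz": 0, "rx": 0, "ry": 0, "rz": 0}
    - {"dx": -15, "dy": -50, "dz": 0, "rx": 0, "ry": 0, "rz": 0}
    - {"dx": -22, "dy": -85, "dz": 0, "rx": 0, "ry": 0, "rz": 0}
    - {"dx": -30, "dy": -120, "dz": 0, "rx": 0, "ry": 0, "rz": 0}
    - {"dx": -37, "dy": -155, "dz": 0, "rx": 0, "ry": 0, "rz": 0}
    - {"dx": -44, "dy": -185, "dz": 0, "rx": 0, "ry": 0, "rz": 0}
    - {"dx": -50, "dy": -205, "dz": 0, "rx": 0, "ry": 0, "rz": 0}
    - {"dx": -50, "dy": -210, "dz": 0, "rx": 0, "ry": 0, "rz": 0}

```text
t: 26.0
eef_pos: [467.7, 31.3, 400.4]
tcp_rot: [3.141, -0.004, -0.008]
ft_force: [0.6, -0.3, 1.1]
opening: 0.599
```

play_rows:
  increments:
    - {"dx": 0, "dy": 0, "dz": 0, "rx": 0, "ry": 0, "rz": 0}
    - {"dx": 0, "dy": 0, "dz": 0, "rx": 0, "ry": 0, "rz": 0}
    - {"dx": 0, "dy": 0, "dz": 0, "rx": 0, "ry": 0, "rz": 0}

```text
t: 26.25
eef_pos: [468.0, 30.6, 400.2]
tcp_rot: [3.141, -0.004, -0.009]
ft_force: [-0.2, -0.1, 0.3]
opening: 0.597
```

```bash
python3 -c "
from pic2 import *
two('p9.png',(270,130,350,230),(160,150,250,250))
two('p10.png',(0,60,512,340),(0,60,1,340),1)
t=cam('top');print(proj(t,[[677,-183,85],[477.5,-181,97]]))"
```

```text
26.35 [468.   30.4 400.3] [ 3.141 -0.004 -0.009] [ 0.2  0.4 -0.4] [-0.08  0.18  0.01] [-0.08  0.28  1.93 -0.    0.93  1.5 ]
26.45 [467.9  30.6 400.3] [ 3.141 -0.004 -0.009] [-1.  -0.3  0.6] [-0.12  0.16  0.02] [-0.08  0.28  1.93 -0.    0.93  1.5 ]
[[302.50747983 148.79970932]
 [304.71294374 212.40713228]]
```

View pics/p9.png

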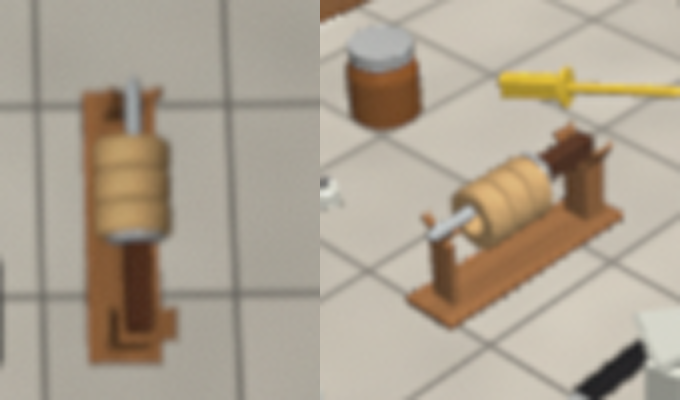

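View pics/p10.png

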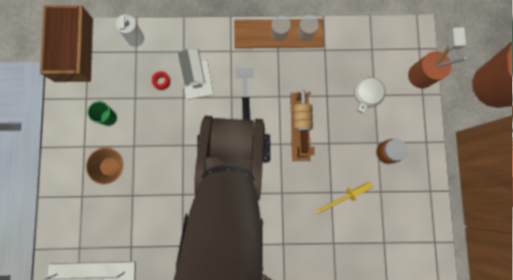

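The tip is at top px (303,149.5) and the handle end at about (304.5,212.5). That matches the starting picture, with three rings on the shaft, the chute empty and everything else where it was. Handing in.

```bash
python3 -c "
from cell import env
print(env.job_done())"
```

```text
the job is handed in; nothing more can be done
None
```

I threaded all three rings in the chute with the skewer and lifted them off together. I then laid the skewer back in both forks, same way round, let go and handed the job in at about 26.5 s. No verdict came back.

**Regrasp:** My first grasp could not reach the sloping pose: joint 6 came to -2.68 against its limit of -2.69. I laid the skewer back, turned the gripper half round and gripped it again. I then inserted along the slope with the skewer rolled 20° about its own axis.

**Last checks:**
- **Skewer:** its tip and handle end are within about 1 px (3 mm) of where they were at the start.
- **Rings:** all three hang between the guard and the front fork, and the chute is empty.
- **Other things:** in the last top view the others look where they were. The arm hid the ramekin, so I could not check it; the gripper was never near it at its height.
- **Forces:** they stayed around 3 N or less, apart from about 6 N for a moment as the skewer seated.

**Small disagreements:**
- The two edges I measured on the stand and skewer gave yaws of -0.005 and -0.024 rad; I used -0.01.
- The chute's base plate edge suggested a yaw of 0.14 rad where the rings gave 0.176; I used 0.17. The shaft went in without any noticeable contact force.

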